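# Find the worn snap handle by feel and pull it off the rack

### The arm

A 6-joint arm with a two-finger parallel gripper is mounted at the origin on a cart in front of the work surface, level with it; the furniture and walls round the work are solid. World frame = base frame: x ahead of the robot, y to its left, z up, the work surface at z = 0. Lengths are in m, angles in rad, forces in N, time in s.
With the tool pointing down it reaches from about 0.275 to 0.825 m from the base axis. Payload 5.2 kg.
Tool frame: the origin (TCP) lies on the centre line of the jaws, within the pads' length; the fingertips stand 11 mm ahead of it and the grasp point (between the pads) lies 8 mm behind it; x points along the fingers, y is the direction in which the jaws open and shut, and the axes are right-handed (so a half turn about x gives the same grasp; the last joint's range is limited). The gripper opens to 93 mm and grips with 3 to 60 N. Pads are 15 mm wide; open, the fingers measure 128 mm over their backs; the gripper's body (75 mm by 188 mm) begins 65 mm behind the grasp point.
Start: joints at [1.081, 0.259, 1.535, -0, 1.348, -0.203], TCP at [0.156, 0.528, 0.206] pointing down, gripper open.
Joint ranges: [-3.14, 3.14], [-0.91, 2.08], [0.19, 2.58], [-1.22, 4.36], [0.22, 2.71], [-3.12, 3.12]. Speed limits (rad/s): [2.57, 2.57, 3.14, 3.14, 3.14, 3.14].

### API

Orientations are given as a 3x3 rotation matrix whose columns are the frame's x, y, z axes.
In Python, from bench import bot gives the robot as it stands. The module is installed in compiled form; this text tells all that it offers.
- The arm moves only by the tool carry_out, never from a script. Its argument "plan" is a list of rows, each a list of 6 numbers: the shift along the world's x, y, z each as a share of 8 cm, from -1 to 1, then the turn, a rotation vector about the world's x, y, z each as a share of pi rad, from -1 to 1. A call has 1 to 8 rows; each row shifts and turns the commanded pose from where the row before left it; what a row does not reach is not made up. A row lasts 1/8 s, in which the tool goes at most 62.5 mm and 10.7 degrees, less where a joint would pass 70% of its speed; a pose out of reach is approached as far as the arm can. A call with a number of a shift or a turn outside -1 to 1 is refused whole. A call with a gripper value outside its range is refused whole. "hand" is the closure, from -1 (fully open) to 1 (shut), so that 0 is half open, set as the call begins (left out, the last holds). The fingers move at their own pace and stop on an object; "force" is the grip in N (left out, the last holds). Time passes only in rows, so rows that do not move let the fingers close. It gives the time, the measured TCP pose, the force and the opening at its end, in the units of the state.
- bot.get_obs(): the state, without advancing time (a new reading comes with each control period).
- bot.read_camera(name): name is "side" or "top"; returns the picture (420x560x3 uint8, red, green, blue); there is no depth.
- bot.camera_info(name): a dict with "camera_matrix" (3x3 intrinsics, pixels), "R" (3x3) and "t" (3): a world point X has camera coordinates R X + t. Camera axes: x right, y down, z forward; pixel columns grow to the right and rows downward; lengths in m; the calibration is good to about 2 mm. A picture is of the moment at which its call begins. camera_info takes no time and is no camera call.
- bot.finish_job(): hands the job in, once; it reports no verdict.
The state is a dict: "time_s": time; "qpos": joint angles; "joint_velocities": joint speeds; "tau": joint torques, N m; "position": TCP position; "tool_rot": TCP orientation; "force": force on the tool from outside, world axes, zero at the start; "moment": the same for the moment, N m; "finger_gap": finger opening in m.
Only numpy, scipy, OpenCV 4.12 (cv2) and the standard library are available. Lean on these libraries where they do the work, as an engineer would, in place of code of your own. Each camera call takes 0.05 s, during which the arm holds its last target.

### The job

One of the three handles snapped into the sloping rack has a worn catch: find it by tugging each gently along its own axis, pull it off the rack and set it shank first in the open tin for repair, without throwing it in or dropping it from above the rim. The sound handles barely give; do not force them (stop well short of 40 N), and leave them fully home. Leave the other things on the bench where they are.

Things in the scene. Friction and masses are not known exactly. Their poses are not given: they have to be found in the camera images.
- snap_rack: Fixed sloping wooden rack, 114 x 270 mm footprint (its front edge 22 mm before the origin); x points away from the robot, z up, origin on the bench under the middle socket's mouth. Three sockets along its y, 78 mm apart, mouths 68 mm above the bench. Sockets and handles lean 30 degrees toward the rack's -x: a handle's axis out of the rack is (-0.5, 0, 0.866) in the rack's frame.
- rail_mid (a point): Middle of the rack's 12 mm steel cross-rail, parallel to its y, on posts at y = +-118 mm. It runs above the handles, 60 mm behind their axes and 130 mm out from the socket face, so it blocks a gripper coming straight down on a handle; one that comes along the handle's axis and closes along the rack's y passes. Axes as the rack's.
- socket_left (a point): Mouth of the socket at the rack's +y end; axes as the rack's. In each socket two spring balls snap into the shank's notch. A sound handle gives about 1 mm and then holds, up to about 80 N.
- socket_mid (a point): Mouth of the middle socket; axes as the rack's. The one worn handle gives about 1 mm, then comes off with a click at a pull of 10 to 20 N along its axis; after 15 mm only light rubbing is left, after 50 mm the shank is clear.
- socket_right (a point): Mouth of the socket at the rack's -y end; axes as the rack's. A shank has about 1 mm play sideways in its socket.
- handle_a_grip (a point): Middle of a handle's grip, on its axis, 33 mm out from the rack's face, 81 mm from the shank's end; z points along the handle away from the shank, y is the rack's y. Wooden grip, round, 28 mm diameter, straight from 20 to 46 mm off the face, end at 55 mm; brass collar and square 9 mm steel shank, 48 mm long, round-ended, below; 60 g. The three handles look alike; who stands in which socket varies.
- handle_b_grip (a point): Middle of a handle's grip, on its axis, 33 mm out from the rack's face, 81 mm from the shank's end; z points along the handle away from the shank, y is the rack's y. Wooden grip, round, 28 mm diameter, straight from 20 to 46 mm off the face, end at 55 mm; brass collar and square 9 mm steel shank, 48 mm long, round-ended, below; 60 g. The three handles look alike; who stands in which socket varies.
- handle_c_grip (a point): Middle of a handle's grip, on its axis, 33 mm out from the rack's face, 81 mm from the shank's end; z points along the handle away from the shank, y is the rack's y. Wooden grip, round, 28 mm diameter, straight from 20 to 46 mm off the face, end at 55 mm; brass collar and square 9 mm steel shank, 48 mm long, round-ended, below; 60 g. The three handles look alike; who stands in which socket varies.
- handle_a_tip (a point): The end of this handle's steel shank, on its axis; axes as the handle's.
- handle_b_tip (a point): The end of this handle's steel shank, on its axis; axes as the handle's.
- handle_c_tip (a point): The end of this handle's steel shank, on its axis; axes as the handle's.
- handle_a: The same handle; origin on its axis where the brass collar sits on the rack's face, 33 mm below the grip's middle; z along the handle away from the shank.
- handle_b: The same handle; origin on its axis where the brass collar sits on the rack's face, 33 mm below the grip's middle; z along the handle away from the shank.
- handle_c: The same handle; origin on its axis where the brass collar sits on the rack's face, 33 mm below the grip's middle; z along the handle away from the shank.
- tin_mouth (a point): Centre of the mouth of the repair tin, a plain open aluminium tin fixed to the bench: 92 mm outside, 86 mm inside diameter, 65 mm high, inner floor 4 mm above the bench; z up.
- wood_dop_mid (a point): Centre of a waisted wooden turning, 30 mm diameter, 28 mm high. Bystander, to be left where it is.
- carving_blank_mid (a point): Centre of a rounded wooden lump, 39 x 49 x 27 mm. Bystander, to be left where it is.
- brass_block_mid (a point): Centre of a flat brass block, 80 x 37 x 16 mm. Bystander, to be left where it is.

How it is judged:
By the outcome, as a careful person would: the job done as asked, in the order asked, and still so for the second after the job is handed in, with the robot touching nothing.
It also fails if it takes over 58 s, if anything falls off the work surface, if the arm or the gripper's body presses on something with over 40 N, if the wrist force passes 120 N, or if a joint passes its speed limit or range.

## Working session

There is one attempt and no reset: what is moved stays moved. The work goes in short steps, Python scripts to look and compute and a tool call to move; the robot and the scene stay as the last step left them, time stands still between calls to the robot, and variables do not carry over. Pictures are saved under pics/ and viewed, and the job is handed in when it is done.

Besides the shell and the picture viewer there is one more tool, called after "Emit:" as a command line: name --pt "numbers of a row" for each row, then --argument value for the rest. carry_out: Moves the arm, as the interface text tells. Shift numbers are shares of 8 cm and turn numbers shares of pi rad, none past 1 either way. Its arguments: {"type":"object","properties":{"plan":{"type":"array","items":{"type":"array","items":{"type":"number"}}},"hand":{"type":"number"},"force":{"type":"number"}},"required":["plan"]}

```bash
mkdir -p pics
python3 - <<'E'
from bench import bot
import cv2,numpy as np
for n in("side","top"):
    im=bot.read_camera(n); cv2.imwrite(f"pics/{n}0.png",im[:,:,::-1]); c=bot.camera_info(n)
    print(n,np.round(c["camera_matrix"],1).tolist(),np.round(c["R"],4).tolist(),np.round(c["t"],4).tolist())
o=bot.get_obs(); print({k:np.round(v,3).tolist() for k,v in o.items()})
E
```

```text
side [[441.2, 0.0, 288.8], [0.0, 441.2, 208.4], [0.0, 0.0, 1.0]] [[0.9404, -0.3402, 0.0012], [-0.1965, -0.5463, -0.8142], [0.2776, 0.7654, -0.5806]] [-0.4905, 0.2458, 0.771]
top [[444.3, 0.0, 279.5], [0.0, 444.3, 212.1], [0.0, 0.0, 1.0]] [[-0.0247, -0.9997, -0.0015], [-0.9902, 0.0246, -0.1374], [0.1374, -0.0019, -0.9905]] [0.067, 0.533, 1.0329]
{'time_s': 0.1, 'qpos': [1.081, 0.259, 1.536, 0.0, 1.348, -0.203], 'joint_velocities': [0.0, -0.002, -0.001, 0.003, 0.001, 0.001], 'tau': [0.002, -43.82, -28.465, 0.072, 0.036, -0.0], 'position': [0.155, 0.527, 0.206], 'tool_rot': [[-0.001, 0.283, 0.959], [-0.001, 0.959, -0.283], [-1.0, -0.002, -0.0]], 'force': [0.371, 0.007, 0.26], 'moment': [-0.026, -0.001, 0.009], 'finger_gap': 0.093}
```

View pics/side0.png

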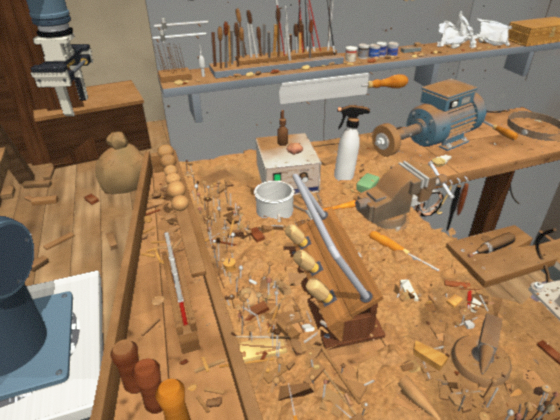

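View pics/top0.png

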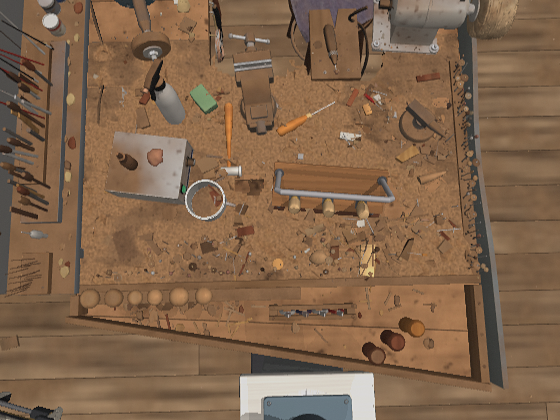

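Run:
```python
import cv2
a=cv2.imread("pics/top0.png")[140:280,160:420]; cv2.imwrite("pics/topz.png",cv2.resize(a,None,fx=3,fy=3,interpolation=cv2.INTER_CUBIC))
a=cv2.imread("pics/side0.png")[160:360,235:435]; cv2.imwrite("pics/sidez.png",cv2.resize(a,None,fx=3,fy=3,interpolation=cv2.INTER_CUBIC))
```

```text
(no output)
```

View pics/topz.png

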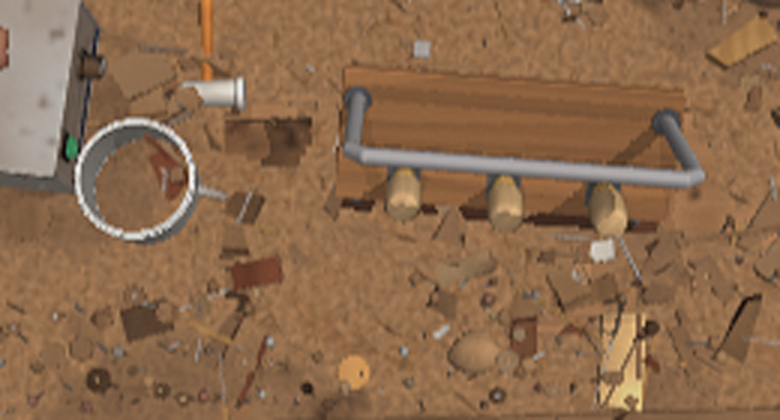

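View pics/sidez.png

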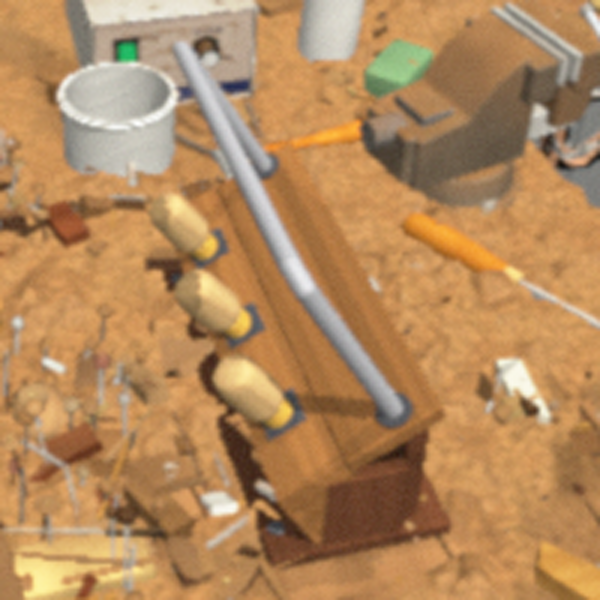

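```bash
cat > h.py <<'E'
from bench import bot
import numpy as np, cv2
C={n:bot.camera_info(n) for n in("side","top")}
def proj(n,X):
    c=C[n];p=(np.asarray(X)@np.array(c["R"]).T+c["t"])@np.array(c["camera_matrix"]).T
    return p[...,:2]/p[...,2:]
def ray(n,uv,z):
    c=C[n];R=np.array(c["R"]);o=-R.T@c["t"];d=R.T@np.linalg.solve(c["camera_matrix"],[uv[0],uv[1],1]);return o+d*(z-o[2])/d[2]
def W(p,L):
    c,s=np.cos(p[2]),np.sin(p[2]);L=np.asarray(L,float);return L@np.array([[c,s,0],[-s,c,0],[0,0,1]])+[p[0],p[1],0]
E
python3 - <<'E'
from h import *
from scipy.optimize import least_squares
top=lambda u,v:np.array([(u+.5)/3-.5+160,(v+.5)/3-.5+140]); side=lambda u,v:np.array([(u+.5)/3-.5+235,(v+.5)/3-.5+160])
M=[[0,.078*k,.068] for k in(1,0,-1)]; B=[[-.0275,.078*k,.1156] for k in(1,0,-1)]; RL=[[-.013,.118*k,.2106] for k in(1,-1)]
obs=[("top",RL[0],top(352,152)),("top",RL[1],top(700,177)),("side",RL[0],side(181,46)),("side",RL[1],side(297,275))]
obs+=[("side",m,side(*u)) for m,u in zip(M,[(213,250),(247,326),(288,416)])]
obs+=[("side",m,side(*u)) for m,u in zip(B,[(160,203),(185,284),(222,370)])]
obs+=[("top",m,top(*u)) for m,u in zip(B,[(403,212),(507,222),(611,228)])]
f=lambda p:np.concatenate([proj(n,W(p,L))-u for n,L,u in obs])
r=least_squares(f,[.5,0,0],loss='soft_l1');print(r.x);print(np.round(r.fun.reshape(-1,2),1))
print("tin",ray("top",top(137,179),.065),ray("side",side(117,95),.065))
for k in(1,0,-1):print(W(r.x,[-.0165,.078*k,.068+.0286]))
for n in C:
    im=cv2.imread(f"pics/{n}0.png");im=cv2.resize(im,None,fx=3,fy=3)
    for L in M+B+RL:
        u=proj(n,W(r.x,L));cv2.circle(im,tuple(int(v) for v in (u*3+1)),3,(0,0,255),-1)
    x,y=(160,140) if n=="top" else (235,160)
    cv2.imwrite(f"pics/{n}fit.png",im[y*3:y*3+600,x*3:x*3+780])
E
```

```text
[ 0.55294648 -0.06008643 -0.10150919]
[[-0.2  1.5]
 [ 0.3  1.9]
 [-1.6 -1. ]
 [-0.7  1.7]
 [-1.7  0. ]
 [-2.   0.3]
 [-2.8  0.1]
 [ 3.  -0.7]
 [ 5.2 -2.3]
 [ 5.2 -1.3]
 [ 0.4 -3. ]
 [ 0.7 -3.7]
 [ 1.  -3.1]]
tin [0.56520374 0.22758556 0.065     ] [0.56440468 0.2253702  0.065     ]
[0.54443554 0.01918408 0.0966    ]
[ 0.53653142 -0.05841441  0.0966    ]
[ 0.52862729 -0.13601289  0.0966    ]
```

View pics/sidefit.png

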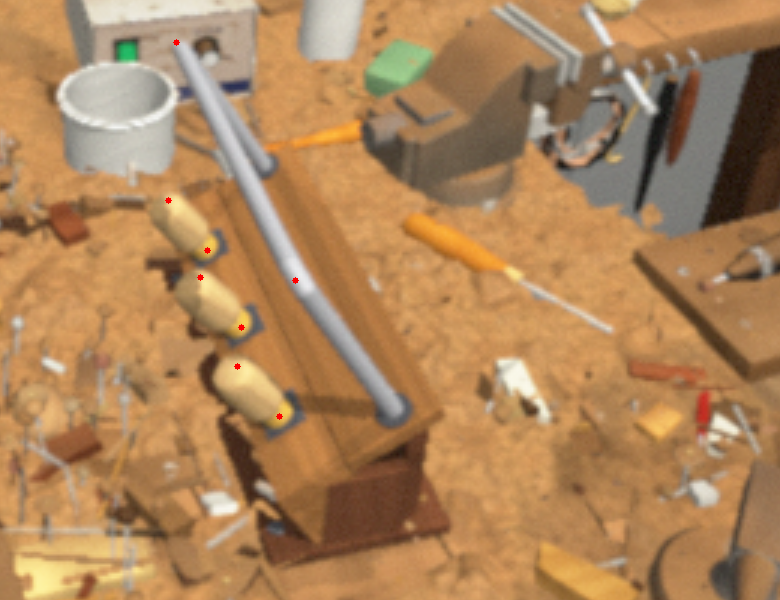

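View pics/topfit.png

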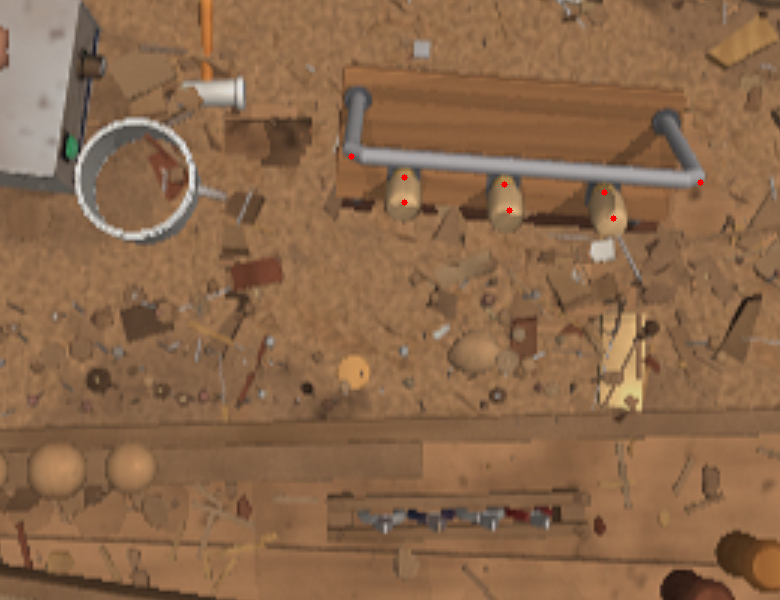

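Run:
```python
from h import *
top=lambda u,v:np.array([(u+.5)/3-.5+160,(v+.5)/3-.5+140]); side=lambda u,v:np.array([(u+.5)/3-.5+235,(v+.5)/3-.5+160])
P=[np.array(C[n]["camera_matrix"])@np.c_[C[n]["R"],C[n]["t"]] for n in("top","side")]
for nm,t,s in[("railL",(352,152),(181,46)),("railR",(700,177),(297,275)),("bL",(403,212),(160,203)),("bM",(507,222),(185,284)),("bR",(611,228),(222,370))]:
    X=cv2.triangulatePoints(*P,top(*t),side(*s))[:,0];X=X[:3]/X[3];print(nm,X.round(4),proj("top",X)-top(*t),proj("side",X)-side(*s))
for u in[(213,250),(247,326),(288,416)]:print("mouth",ray("side",side(*u),.068).round(4))
# post bases
for a,b in[((357,97),(267,165)),((667,122),(397,410))]:
    X=cv2.triangulatePoints(*P,top(*a),side(*b))[:,0];X=X[:3]/X[3];print("post",X.round(4))
```

```text
railL [0.5553 0.0581 0.2079] [-0.01921344  0.08380673] [ 0.09037446 -0.01829868]
railR [ 0.5307 -0.175   0.2126] [-0.12953059  0.50393392] [ 0.69447367 -0.15561313]
bL [0.5272 0.0214 0.1146] [ 0.03464256 -0.16705705] [-0.19316476  0.03594759]
bM [ 0.517  -0.0557  0.1115] [-0.07871144  0.37591243] [ 0.46807009 -0.08994656]
bR [ 0.5102 -0.1326  0.1132] [-0.08892628  0.40872093] [ 0.55023145 -0.10885293]
mouth [0.5642 0.0164 0.068 ]
mouth [ 0.5568 -0.0605  0.068 ]
mouth [ 0.5497 -0.1392  0.068 ]
post [0.6185 0.0535 0.1006]
post [ 0.5939 -0.1824  0.1001]
```

```bash
cat > draw.py <<'E'
from h import *
def draw(p,tag,src="0"):
  for n in C:
    s=6;x,y,w,h=(275,180,110,50) if n=="top" else (275,215,80,95)
    im=cv2.imread(f"pics/{n}{src}.png")[y:y+h,x:x+w];im=cv2.resize(im,None,fx=s,fy=s,interpolation=cv2.INTER_CUBIC)
    for k in(1,0,-1):
      a=np.array([-.5,0,.866]);b=np.array([.866,0,.5]);t=np.linspace(0,6.28,40)[:,None]
      for d,r in((0,.006),(.02,.014),(.046,.014),(.055,.005)):
        L=np.array([0,.078*k,.068])+a*d+r*(b*np.cos(t)+np.array([0,1,0])*np.sin(t))
        u=(proj(n,W(p,L))-[x,y]+.5)*s
        cv2.polylines(im,[u.astype(int)],True,(0,0,255))
    cv2.imwrite(f"pics/{n}_{tag}.png",im)
E
python3 -c "
from draw import *
draw([.556,-.060,-.1],'d1')"
```

```text
(no output)
```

View pics/side_d1.png

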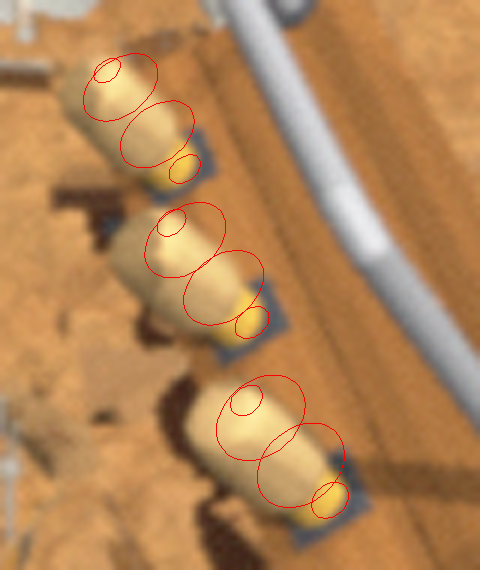

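View pics/top_d1.png

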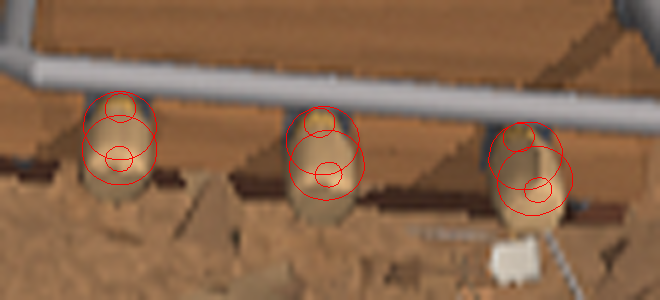

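```bash
python3 -c "
from draw import *
draw([.547,-.0615,-.1],'d2')"
```

```text
(no output)
```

View pics/side_d2.png

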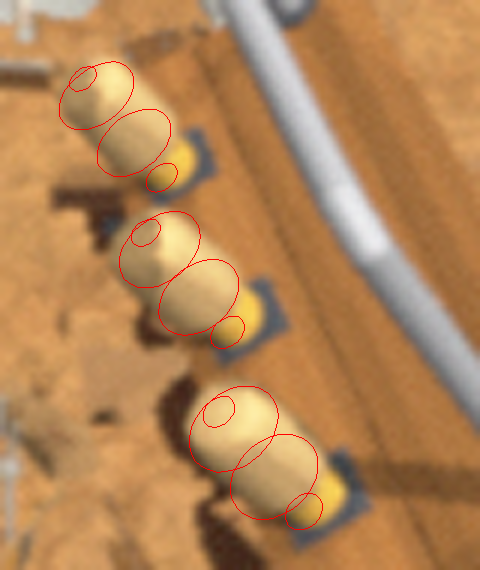

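View pics/top_d2.png

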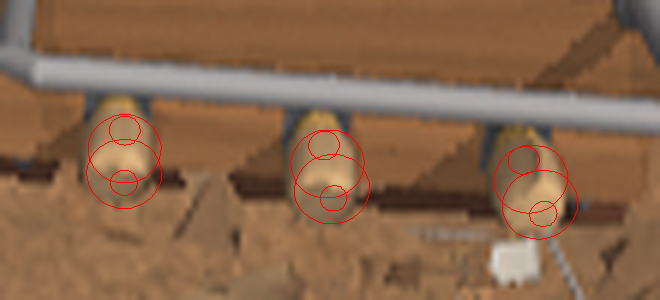

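```bash
sed -i 's/def draw(p,tag,src="0")/def draw(p,tag,src="0",lean=30)/; s/a=np.array.*b=np.array(\[.866,0,.5\])/q=np.radians(lean);a=np.array([-np.sin(q),0,np.cos(q)]);b=np.array([np.cos(q),0,np.sin(q)])/' draw.py; python3 -c "
from draw import *
draw([.555,-.060,-.1],'d3',lean=45)"
```

```text
(no output)
```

View pics/side_d3.png

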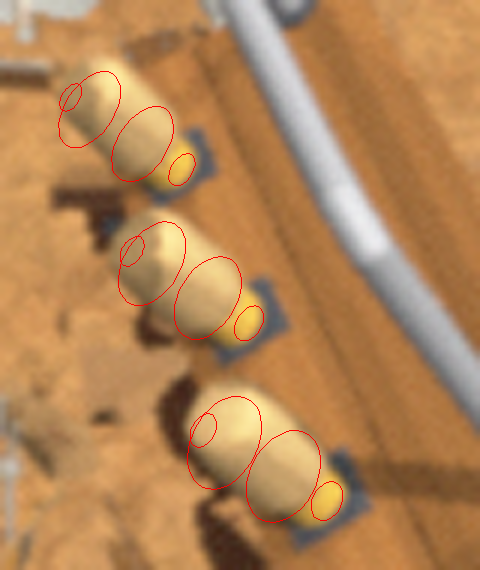

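View pics/top_d3.png

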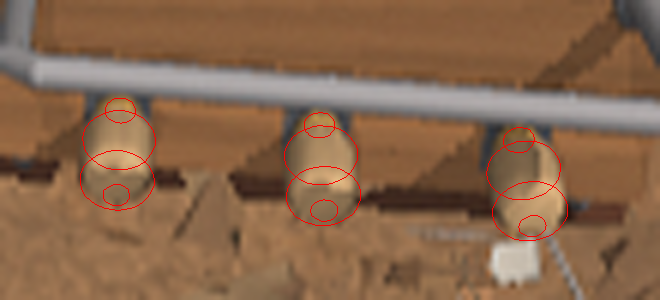

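Run:
```python
from h import *
def f(n,u,v): 
    x,y=(275,180) if n=="top" else (275,215); return (x+u/6-.5,y+v/6-.5)
def plane(n,a,b):
    A=ray(n,f(n,*a),.1);B=ray(n,f(n,*b),.1);c=C[n];o=-np.array(c["R"]).T@c["t"];nn=np.cross(A-o,B-o);nn/=np.linalg.norm(nn);return nn,nn@o
for nm,s,t in[("R",((217,411),(310,490)),((525,140),(532,215))),("M",((140,240),(228,312)),((320,130),(325,205))),("L",((90,90),(160,155)),((118,110),(119,190)))]:
    n1,d1=plane("side",*s);n2,d2=plane("top",*t)
    ax=np.cross(n1,n2);ax/=np.linalg.norm(ax);ax*=np.sign(ax[2])
    P=np.linalg.solve([n1,n2,[0,0,1]],[d1,d2,.068]);G=np.linalg.solve([n1,n2,[0,0,1]],[d1,d2,.0966]);print(nm,ax.round(3),P.round(4),G.round(4))
```

```text
R [-0.608  0.129  0.783] [ 0.5471 -0.14    0.068 ] [ 0.5249 -0.1353  0.0966]
M [-0.625  0.075  0.777] [ 0.5531 -0.0601  0.068 ] [ 0.5301 -0.0574  0.0966]
L [-0.594  0.037  0.803] [0.5608 0.0186 0.068 ] [0.5396 0.0199 0.0966]
```

```bash
cat >> h.py <<'E'
from scipy.spatial.transform import Rotation as Ro
p0=np.array([.5505,-.0592,-.1])
AX=W([0,0,p0[2]],[[-.5,0,.866]])[0]; YR=np.array([-np.sin(p0[2]),np.cos(p0[2]),0])
RT=np.c_[-AX,YR,np.cross(-AX,YR)]
def G(k,out): return W(p0,[0,.078*k,.068])+AX*out
def tcp(k,out): return G(k,out)-AX*.008
def to(X,R=None):
    o=bot.get_obs();d=np.array(X)-o["position"];rv=np.zeros(3)
    if R is not None: rv=(Ro.from_matrix(R)*Ro.from_matrix(o["tool_rot"]).inv()).as_rotvec()
    print("shift shares",(d/.08).round(3),"mm",(d*1e3).round(1),"rot shares",(rv/np.pi).round(4),"deg",np.degrees(np.linalg.norm(rv)).round(1))
E
python3 -c "
from h import *
print(AX,RT);to(tcp(1,.133),RT);print(tcp(1,.133))"
```

```text
[-0.49750208  0.04991671  0.866     ] [[ 0.49750208  0.09983342  0.86167361]
 [-0.04991671  0.99500417 -0.08645574]
 [-0.866       0.          0.5       ]]
shift shares [ 4.26  -6.281 -0.367] mm [ 340.8 -502.5  -29.4] rot shares [-0.0316 -0.164   0.0582] deg 31.8
[0.49609925 0.02464991 0.17625   ]
```

Emit:
carry_out --pt "0.3 -0.45 0 -0.002 -0.012 0.004" --pt "0.3 -0.45 0 -0.002 -0.012 0.004" --pt "0.3 -0.45 0 -0.002 -0.012 0.004" --pt "0.3 -0.45 0 -0.002 -0.012 0.004" --pt "0.3 -0.45 0 -0.002 -0.012 0.004" --pt "0.3 -0.45 0 -0.002 -0.012 0.004" --pt "0.3 -0.45 0 -0.002 -0.012 0.004" --hand 0 --force 50

```text
time_s: 0.98
position: [0.3239, 0.2743, 0.2061]
tool_rot: [[0.263, 0.193, 0.945], [-0.032, 0.981, -0.192], [-0.964, 0.02, 0.264]]
force: [0.6, 0.0, 0.3]
finger_gap: 0.0466
```

Emit:
carry_out --pt "0.3 -0.45 0 -0.002 -0.012 0.004" --pt "0.3 -0.45 0 -0.002 -0.012 0.004" --pt "0.3 -0.45 0 -0.002 -0.012 0.004" --pt "0.3 -0.45 0 -0.002 -0.012 0.004" --pt "0.3 -0.45 0 -0.002 -0.012 0.004" --pt "0.3 -0.45 0 -0.002 -0.012 0.004" --pt "0 0 0 0 0 0"

```text
time_s: 1.85
position: [0.4679, 0.0568, 0.2059]
tool_rot: [[0.474, 0.121, 0.872], [-0.042, 0.993, -0.115], [-0.88, 0.018, 0.475]]
force: [-0.5, -0.2, -0.3]
finger_gap: 0.0469
```

```bash
python3 -c "
from h import *
to(tcp(1,.133),RT);print(bot.get_obs()['force'],bot.get_obs()['finger_gap'])"
```

```text
shift shares [ 0.352 -0.402 -0.371] mm [ 28.2 -32.1 -29.7] rot shares [-0.0067 -0.0083  0.0066] deg 2.3
[-0.5193631  -0.21014334 -0.26274494] 0.046898243532736084
```

Finish the alignment at the pre-grasp, then look.

Emit:
carry_out --pt "0.176 -0.201 -0.186 -0.0034 -0.0042 0.0033" --pt "0.176 -0.201 -0.186 -0.0034 -0.0042 0.0033" --pt "0 0 0 0 0 0"

```text
time_s: 2.22
position: [0.4946, 0.0279, 0.175]
tool_rot: [[0.495, 0.095, 0.864], [-0.047, 0.995, -0.083], [-0.868, 0.001, 0.497]]
force: [-0.1, 0.0, -1.4]
finger_gap: 0.0464
```

```bash
python3 -c "
from h import *
to(tcp(1,.133),RT);print(bot.get_obs()['force'])
for n,(x,y,w,h) in dict(side=(235,130,200,180),top=(230,130,200,130)).items():
  im=bot.read_camera(n)[:,:,::-1];cv2.imwrite(f'pics/{n}1.png',im);cv2.imwrite(f'pics/{n}1z.png',cv2.resize(im[y:y+h,x:x+w],None,fx=3,fy=3,interpolation=cv2.INTER_CUBIC))
to(tcp(1,.035),RT)
"
```

```text
shift shares [ 0.018 -0.04   0.016] mm [ 1.5 -3.2  1.3] rot shares [-0.0003 -0.001  -0.0015] deg 0.3
[-0.07564934  0.0308464  -1.40536812]
shift shares [ 0.622 -0.107 -1.063] mm [ 49.8  -8.6 -85. ] rot shares [-0.0002 -0.0002 -0.0019] deg 0.3
```

View pics/side1z.png

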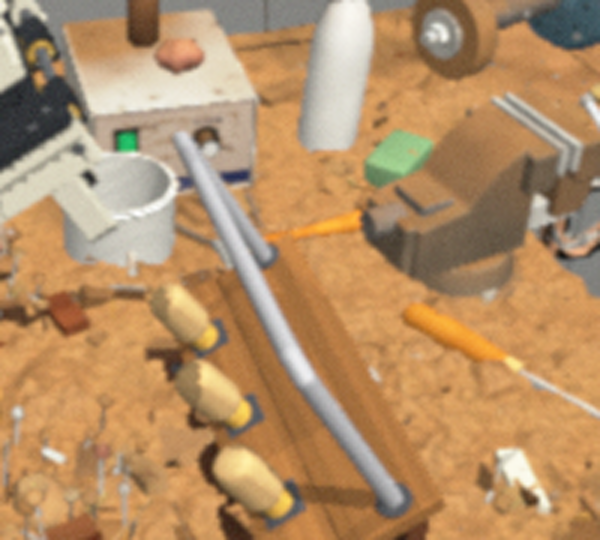

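View pics/top1z.png

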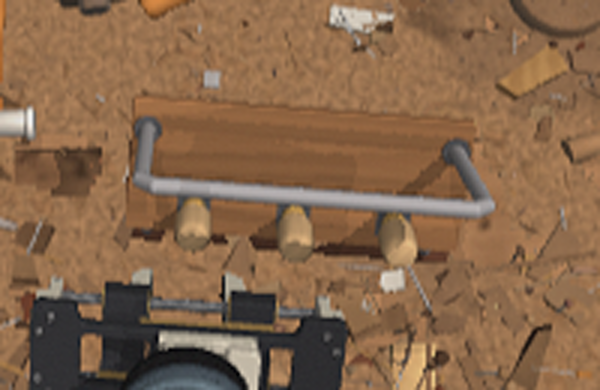

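```bash
python3 -c "
from h import *
o=bot.get_obs();R=np.array(o['tool_rot']);t=np.array(o['position'])+R[:,0]*.011
for s in(.027,-.027):
  X=t+R[:,1]*s;print(X.round(3),(proj('side',X)-[235,130])*3,(proj('top',X)-[230,130])*3)
"
```

```text
[0.503 0.055 0.167] [105.84709825 206.1083651 ] [147.9558222  265.08101353]
[0.498 0.001 0.167] [124.94653632 254.0427174 ] [224.66157458 270.36529885]
```

```bash
python3 -c "
import cv2
im=cv2.imread('pics/side1.png')[120:240,190:310];cv2.imwrite('pics/a.png',cv2.resize(im,None,fx=5,fy=5,interpolation=cv2.INTER_CUBIC))"
```

```text
(no output)
```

View pics/a.png

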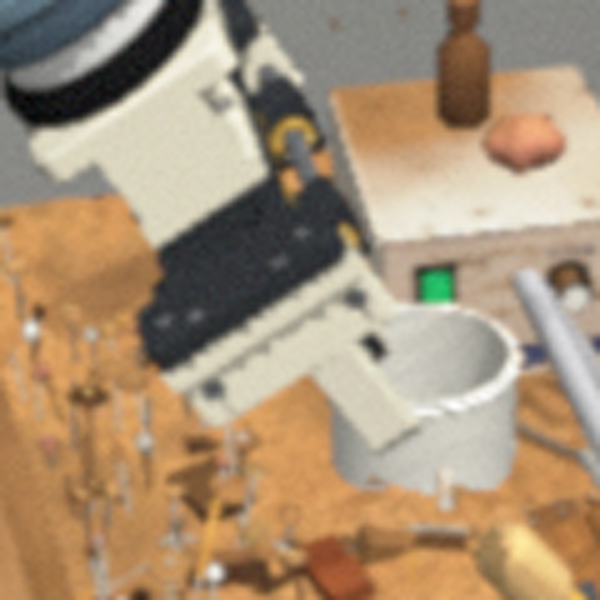

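```bash
python3 -c "
from h import *
o=bot.get_obs();R=np.array(o['tool_rot']);t=np.array(o['position'])
for n,(x,y) in dict(side=(215,130),top=(235,175)).items():
  im=cv2.imread(f'pics/{n}1.png')[y:y+90,x:x+110];im=cv2.resize(im,None,fx=6,fy=6,interpolation=cv2.INTER_CUBIC)
  for a in (.011,0,-.008,-.073):
    for s in (-.0405,-.023,.023,.0405):
      u=(proj(n,t+R[:,0]*a+R[:,1]*s)-[x,y]+.5)*6;cv2.circle(im,tuple(u.astype(int).tolist()),3,(0,0,255) if a>0 else (255,0,0),-1)
  cv2.imwrite(f'pics/b_{n}.png',im)
"
```

```text
(no output)
```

View pics/b_side.png

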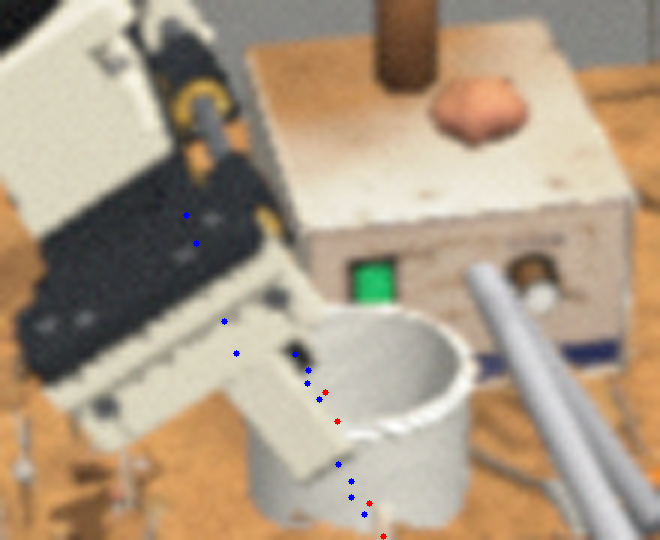

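View pics/b_top.png

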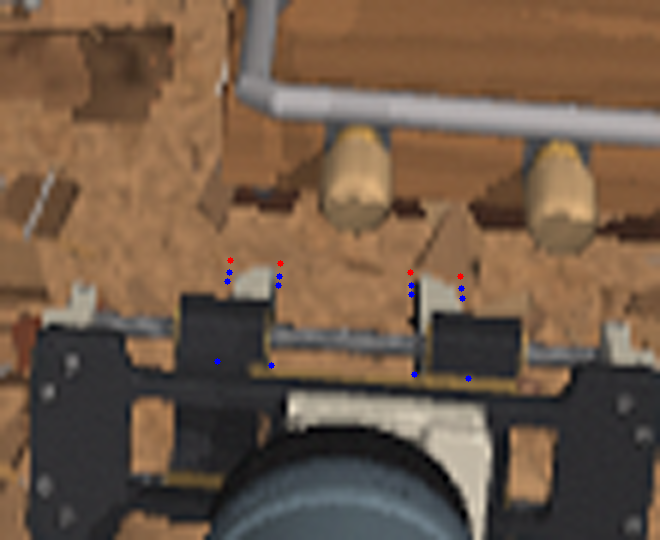

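```bash
python3 -c "
from h import *
for n in C:
  print(n,'origin',proj(n,[0,0,0.]),proj(n,[0,0,.1]))
  im=cv2.imread(f'pics/{n}0.png')
  t=np.array([.155,.527,.206])
  R=np.array([[-.001,.283,.959],[-.001,.959,-.283],[-1,-.002,0]])
  for a in(.011,-.008,-.073):
    for s in(-.055,.055):
      cv2.circle(im,tuple(proj(n,t+R[:,0]*a+R[:,1]*s).astype(int).tolist()),1,(0,0,255),-1)
  x,y=(0,0) if n=='side' else (0,300)
  cv2.imwrite(f'pics/c_{n}.png',cv2.resize(im[y:y+140,x:x+160],None,fx=5,fy=4*1.25))
"
```

```text
side origin [  8.08693189 349.07673949] [-14.69253548 310.1472406 ]
top origin [308.31435362 441.33636413] [311.29934297 459.11143273]
```

View pics/c_side.png

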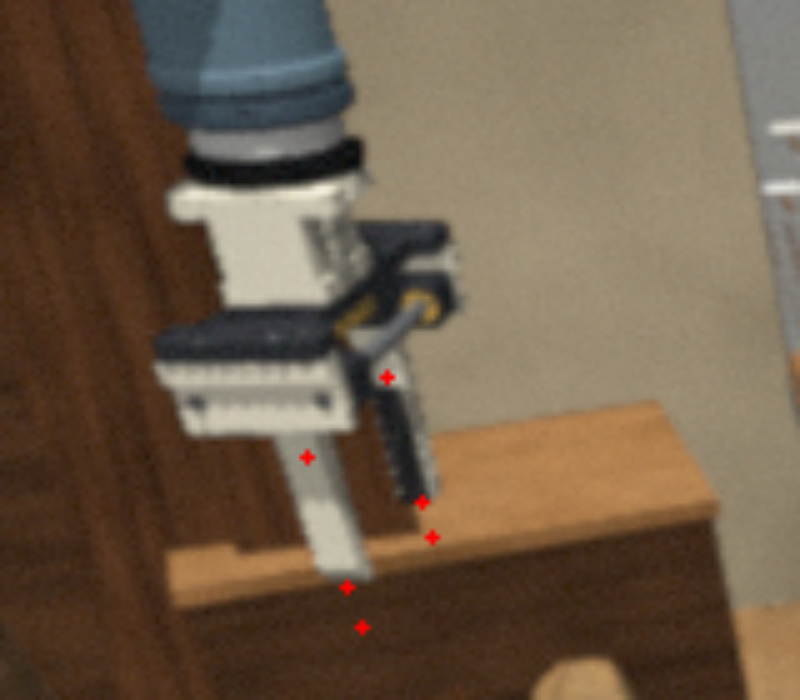

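View pics/c_top.png

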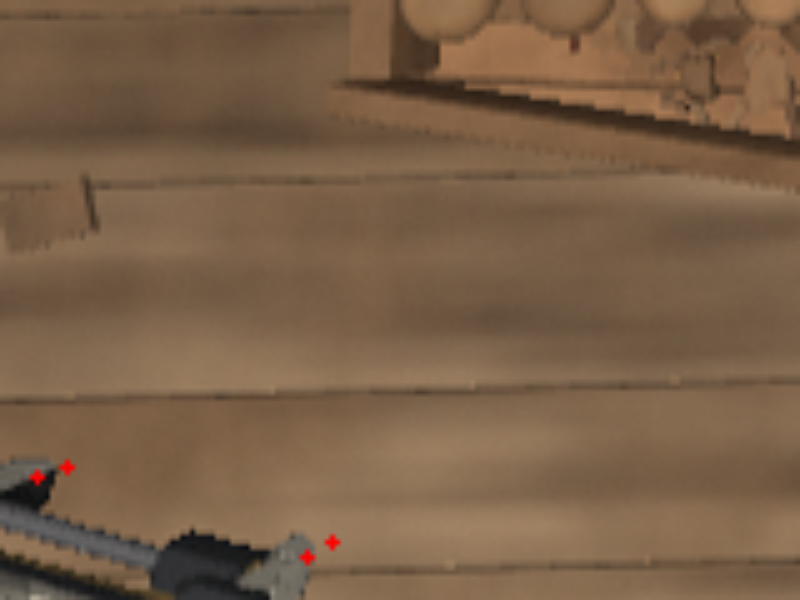

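```bash
python3 -c "
from h import *
P=[np.array(C[n]['camera_matrix'])@np.c_[C[n]['R'],C[n]['t']] for n in('top','side')]
def tri(a,b):
  X=cv2.triangulatePoints(*P,np.array(a,float),np.array(b,float))[:,0];X=X[:3]/X[3];print(X.round(4),(proj('top',X)-a).round(1),(proj('side',X)-b).round(1))
tri((59,411),(69,115.5))
# tilted near finger
tri((235+440/6,175+278/6),(215+326/6,130+459/6))
t=np.array([.155,.527,.206]);print('pred',t+[0,0,-.011]+.055*np.array([-.283,-.959,0]))
o=bot.get_obs();R=np.array(o['tool_rot']);print('pred',o['position']+R[:,0]*.011-R[:,1]*.035)
"
```

```text
[0.1406 0.4774 0.2189] [0.1 1. ] [ 0.8 -0. ]
[ 0.4878 -0.0036  0.1918] [-0.4  2.2] [ 2.6 -0.5]
pred [0.139435 0.474255 0.195   ]
pred [ 0.49725606 -0.00700216  0.16687314]
```

Emit:
carry_out --pt "0.09 -0.05 -0.14 0 0 -0.002" --pt "0.09 -0.02 -0.16 0 0 0" --pt "0.09 -0.01 -0.15 0 0 0" --pt "0.09 -0.01 -0.15 0 0 0" --pt "0.09 -0.01 -0.15 0 0 0" --pt "0.08 -0.01 -0.15 0 0 0" --pt "0 0 0 0 0 0"

```text
time_s: 3.2
position: [0.5378, 0.0188, 0.1033]
tool_rot: [[0.496, 0.1, 0.862], [-0.05, 0.995, -0.087], [-0.867, 0.0, 0.499]]
force: [-1.1, 0.8, 0.6]
finger_gap: 0.0469
```

```bash
cat > snap.py <<'E'
from h import *
import sys
t=sys.argv[1];k=int(sys.argv[2]);out=float(sys.argv[3])
o=bot.get_obs();R=np.array(o['tool_rot']);T=np.array(o['position'])
for n,(x,y) in dict(side=(230,190),top=(250,165)).items():
  im=bot.read_camera(n)[:,:,::-1].copy();cv2.imwrite(f'pics/{n}{t}.png',im)
  im=cv2.resize(im[y:y+100,x:x+130],None,fx=6,fy=6,interpolation=cv2.INTER_CUBIC);cv2.imwrite(f'pics/{n}{t}z.png',im)
o=bot.get_obs();print(o['time_s'],np.round(o['force'],2),o['finger_gap']);to(tcp(k,out),RT)
E
python3 snap.py 2 1 .035
```

```text
3.3 [ 0.05 -0.33 -0.13] 0.046223650191057314
shift shares [ 0.086  0.013 -0.163] mm [  6.8   1.1 -13. ] rot shares [0.0001 0.0001 0.0002] deg 0.0
```

View pics/side2z.png

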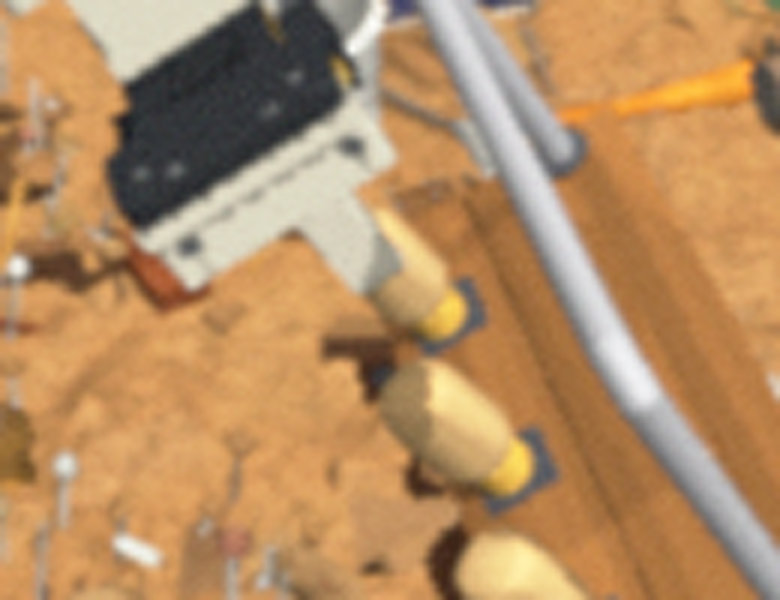

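View pics/top2z.png

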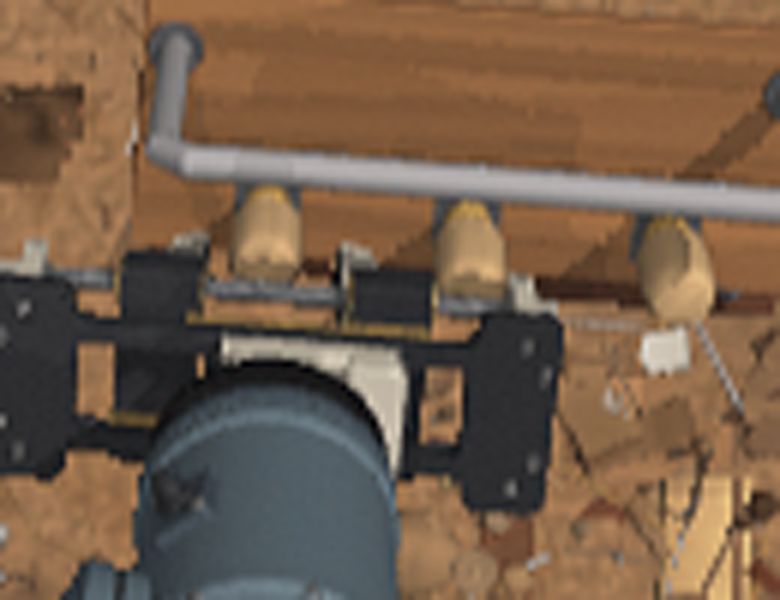

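Emit:
carry_out --pt "0.06 0.01 -0.07 0 0 0" --pt "0.06 0 -0.07 0 0 0" --pt "0 0 0 0 0 0" --pt "0 0 0 0 0 0"

```text
time_s: 3.8
position: [0.5477, 0.0194, 0.0933]
tool_rot: [[0.498, 0.1, 0.861], [-0.051, 0.995, -0.087], [-0.866, -0.0, 0.5]]
force: [-0.3, -0.3, -0.1]
finger_gap: 0.0462
```

```bash
sed -i 's/p0=np.array.*/p0=np.array([.5535,-.0594,-.1])/' h.py; python3 snap.py 3 1 .035
```

```text
3.9 [-0.05  0.79 -0.55] 0.04615815214757364
shift shares [ 0.002  0.002 -0.026] mm [ 0.2  0.2 -2.1] rot shares [0.0001 0.0003 0.0002] deg 0.1
```

View pics/side3z.png

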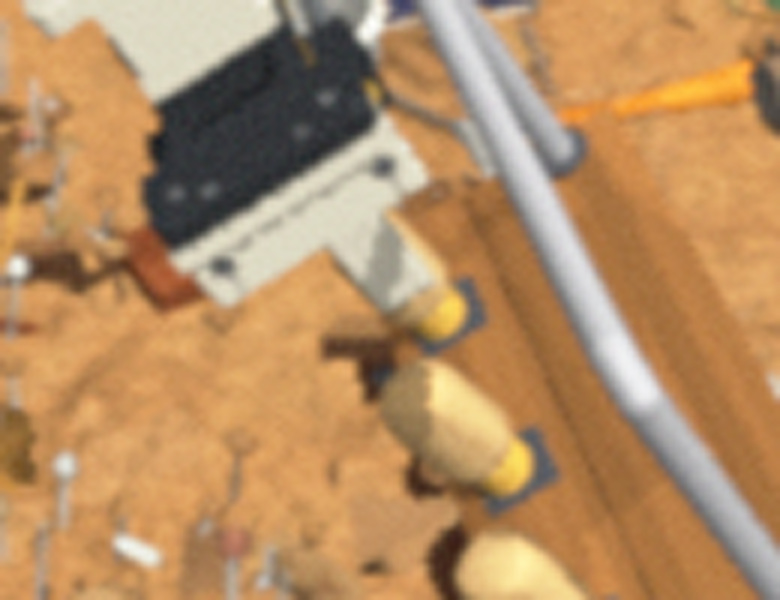

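View pics/top3z.png

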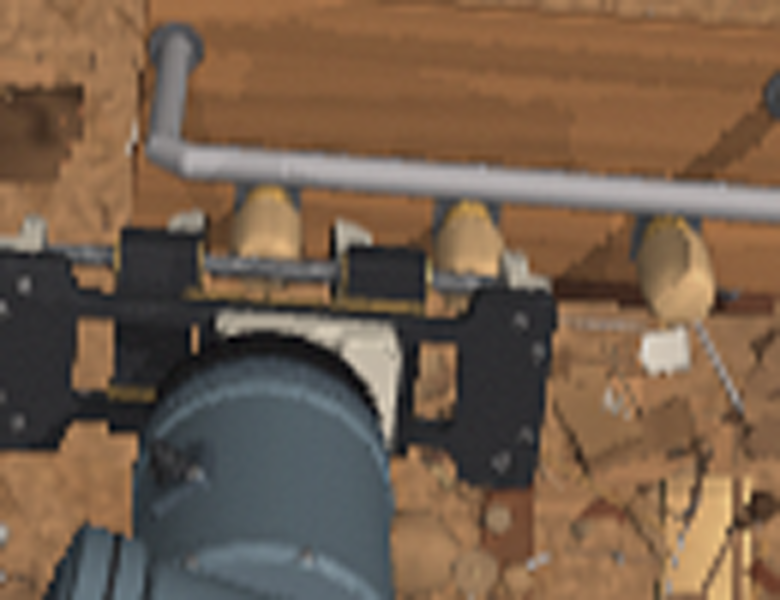

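Emit:
carry_out --pt "0.025 0 -0.045 0 0 0" --pt "0.025 0 -0.045 0 0 0" --pt "0.025 0 -0.045 0 0 0" --pt "0 0 0 0 0 0"

```text
time_s: 4.4
position: [0.5536, 0.0194, 0.0821]
tool_rot: [[0.497, 0.101, 0.862], [-0.05, 0.995, -0.087], [-0.866, -0.0, 0.5]]
force: [-0.4, -0.6, -0.4]
finger_gap: 0.0466
```

```bash
python3 snap.py 4 1 .025
```

```text
4.5 [ 0.23  1.03 -0.15] 0.046809411630032084
shift shares [-0.011 -0.005  0.004] mm [-0.8 -0.4  0.3] rot shares [0.0001 0.0002 0.0002] deg 0.0
```

View pics/side4z.png

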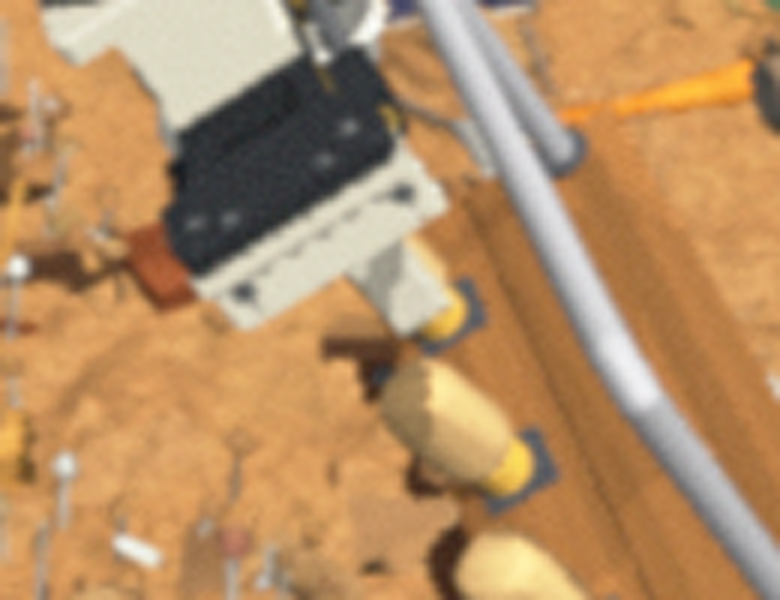

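Emit:
carry_out --pt "0 0 0 0 0 0" --pt "0 0 0 0 0 0" --pt "0 0 0 0 0 0" --pt "0 0 0 0 0 0" --hand 1 --force 10

```text
time_s: 5.0
position: [0.5538, 0.0194, 0.0827]
tool_rot: [[0.498, 0.101, 0.861], [-0.051, 0.995, -0.087], [-0.865, -0.0, 0.501]]
force: [-0.4, -0.3, 0.2]
finger_gap: 0.0276
```

```bash
python3 snap.py 5 1 .025
```

```text
5.1 [-0.81 -0.04  0.49] 0.02767187437931604
shift shares [-0.012 -0.004  0.   ] mm [-0.9 -0.3  0. ] rot shares [0.0001 0.0003 0.0002] deg 0.1
```

View pics/side5z.png

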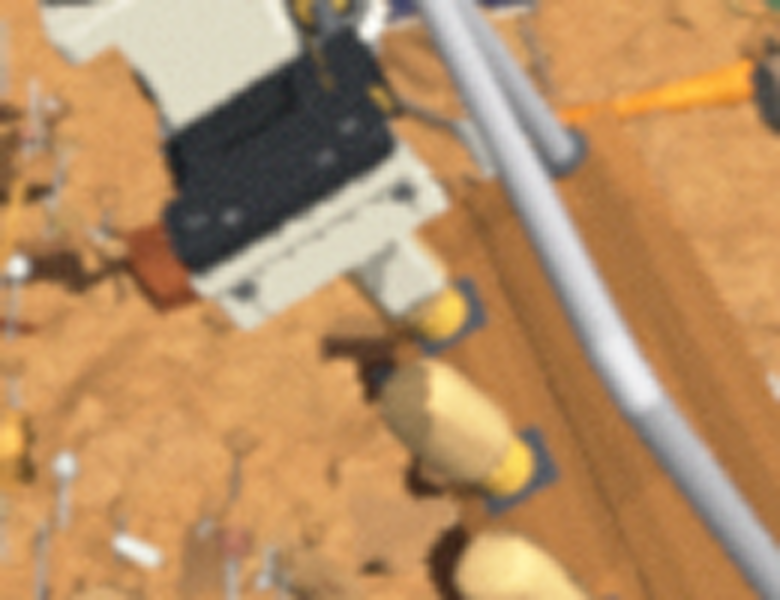

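View pics/top5z.png

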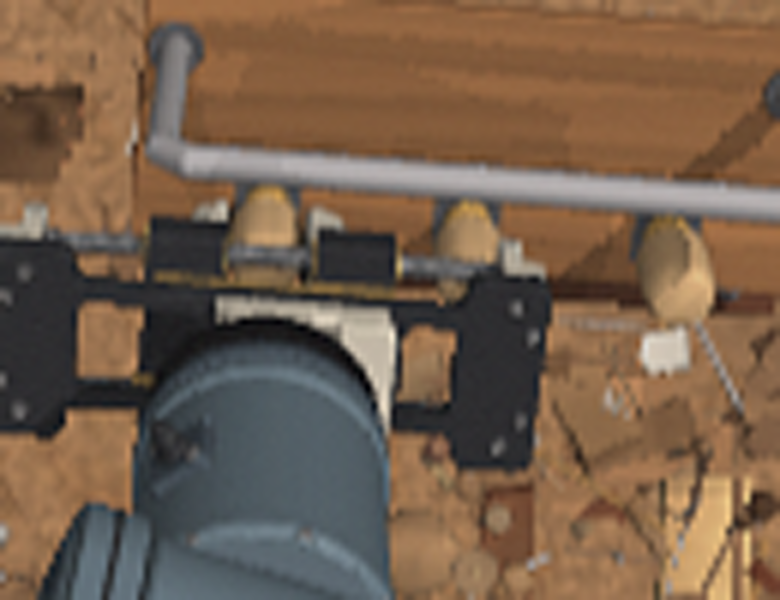

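Emit:
carry_out --pt "0 0 0 0 0 0" --pt "0 0 0 0 0 0" --pt "-0.006 0.0006 0.011 0 0 0" --pt "-0.006 0.0006 0.011 0 0 0" --pt "0 0 0 0 0 0" --force 50

```text
time_s: 5.72
position: [0.5529, 0.0193, 0.0836]
tool_rot: [[0.497, 0.101, 0.862], [-0.051, 0.995, -0.087], [-0.866, -0.0, 0.5]]
force: [7.6, 0.3, -11.7]
finger_gap: 0.0264
```

Emit:
carry_out --pt "-0.003 0.0003 0.0055 0 0 0" --pt "0 0 0 0 0 0"

```text
time_s: 5.98
position: [0.5528, 0.0193, 0.0837]
tool_rot: [[0.497, 0.101, 0.862], [-0.051, 0.995, -0.087], [-0.866, -0.0, 0.5]]
force: [11.9, -0.7, -15.7]
finger_gap: 0.027
```

Emit:
carry_out --pt "-0.002 0.0002 0.0035 0 0 0" --pt "0 0 0 0 0 0"

```text
time_s: 6.22
position: [0.5526, 0.0193, 0.0838]
tool_rot: [[0.497, 0.101, 0.862], [-0.051, 0.995, -0.088], [-0.866, -0.0, 0.5]]
force: [13.9, -0.3, -18.6]
finger_gap: 0.0271
```

Emit:
carry_out --pt "0.008 -0.0008 -0.014 0 0 0" --pt "0.01 -0.001 -0.018 0 0 0" --pt "0 0 0 0 0 0"

```text
time_s: 6.6
position: [0.5538, 0.0194, 0.0827]
tool_rot: [[0.498, 0.1, 0.861], [-0.051, 0.995, -0.087], [-0.866, -0.0, 0.501]]
force: [-0.4, -0.7, 0.5]
finger_gap: 0.027
```

Emit:
carry_out --pt "0.004 0 -0.0075 0 0 0" --pt "0 0 0 0 0 0"

```text
time_s: 6.85
position: [0.5541, 0.0193, 0.0826]
tool_rot: [[0.499, 0.1, 0.861], [-0.051, 0.995, -0.087], [-0.865, -0.001, 0.502]]
force: [-5.3, -1.1, 7.2]
finger_gap: 0.0272
```

Emit:
carry_out --pt "0 0 0 0 0 0" --pt "0 0 0 0 0 0" --pt "0 0 0 0 0 0" --hand 0

```text
time_s: 7.22
position: [0.554, 0.0194, 0.0818]
tool_rot: [[0.498, 0.1, 0.861], [-0.05, 0.995, -0.087], [-0.866, -0.0, 0.501]]
force: [-1.2, 0.9, 0.8]
finger_gap: 0.0458
```

```bash
python3 -c "
from h import *
to(tcp(1,.095),RT);to(tcp(0,.095),RT);to(tcp(0,.025),RT)"
```

```text
shift shares [-0.45   0.039  0.769] mm [-36.    3.1  61.5] rot shares [0.0001 0.0002 0.0002] deg 0.1
shift shares [-0.548 -0.931  0.769] mm [-43.8 -74.5  61.5] rot shares [0.0001 0.0002 0.0002] deg 0.1
shift shares [-0.112 -0.975  0.011] mm [ -9.  -78.    0.9] rot shares [0.0001 0.0002 0.0002] deg 0.1
```

Emit:
carry_out --pt "-0.1 0.01 0.18 0 0 0" --pt "-0.1 0.01 0.18 0 0 0" --pt "-0.1 0.01 0.18 0 0 0" --pt "0 0 0 0 0 0" --pt "-0.05 -0.485 0 0 0 0" --pt "-0.05 -0.485 0 0 0 0" --pt "0 0 0 0 0 0"

```text
time_s: 8.1
position: [0.5224, -0.0586, 0.1248]
tool_rot: [[0.498, 0.106, 0.861], [-0.053, 0.994, -0.091], [-0.866, -0.0, 0.501]]
force: [0.4, 0.7, 0.0]
finger_gap: 0.0464
```

```bash
python3 snap.py 6 0 .025
```

```text
8.2 [ 0.06  0.33 -0.12] 0.04641459998054102
shift shares [ 0.291 -0.031 -0.52 ] mm [ 23.3  -2.5 -41.6] rot shares [-0.0002 -0.0002  0.0009] deg 0.2
```

View pics/top6z.png

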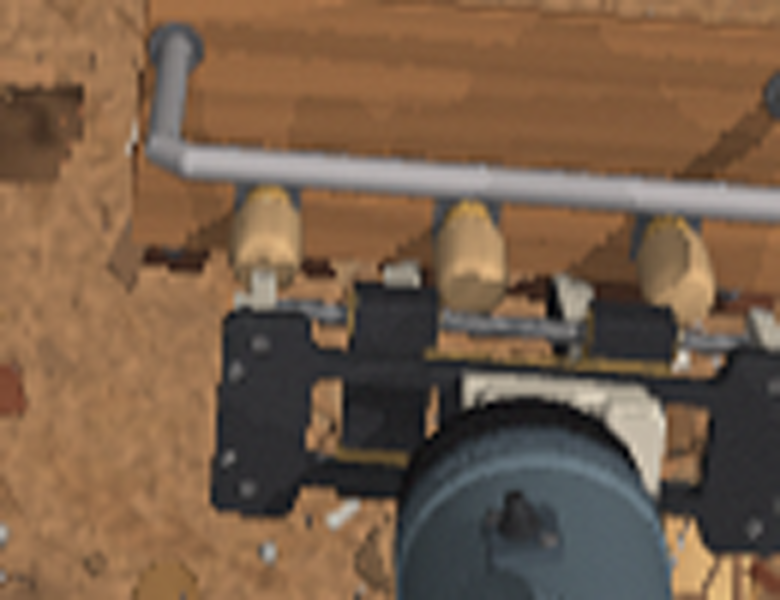

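View pics/side6z.png

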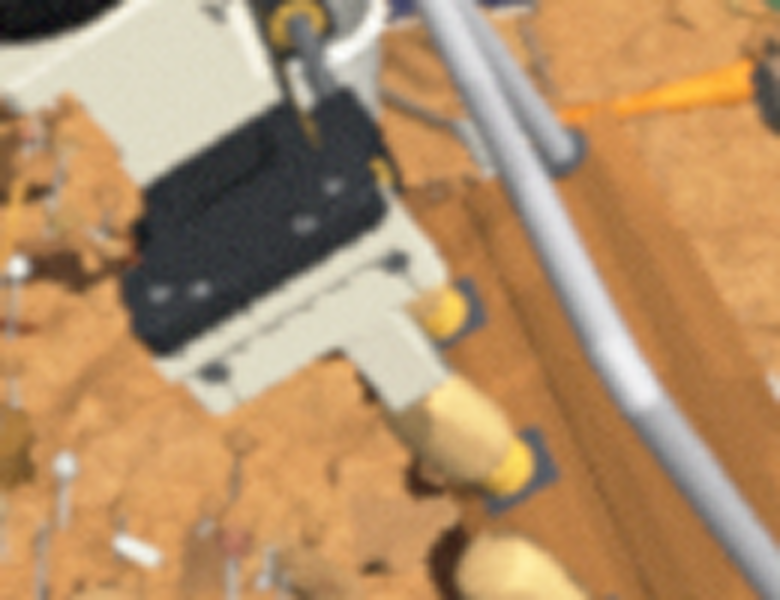

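Emit:
carry_out --pt "0.1 0 -0.18 0 0 0.001" --pt "0.1 -0.01 -0.18 0 0 0" --pt "0.09 -0.01 -0.16 0 0 0" --pt "0 0 0 0 0 0" --force 10

```text
time_s: 8.7
position: [0.5447, -0.0556, 0.082]
tool_rot: [[0.496, 0.095, 0.863], [-0.047, 0.995, -0.083], [-0.867, 0.001, 0.498]]
force: [0.1, 0.5, -0.1]
finger_gap: 0.0465
```

Emit:
carry_out --pt "0 0 0 0 0 0" --pt "0 0 0 0 0 0" --pt "0 0 0 0 0 0" --pt "0 0 0 0 0 0" --hand 1

```text
time_s: 9.2
position: [0.5454, -0.0574, 0.084]
tool_rot: [[0.499, 0.097, 0.861], [-0.049, 0.995, -0.084], [-0.865, -0.0, 0.501]]
force: [-1.6, 1.7, 2.5]
finger_gap: 0.0274
```

```bash
python3 snap.py 7 0 .025
```

```text
9.3 [-0.95  1.17  3.46] 0.027559434531178203
shift shares [-0.005 -0.014 -0.015] mm [-0.4 -1.1 -1.2] rot shares [ 0.0001  0.0004 -0.0007] deg 0.2
```

View pics/side7z.png

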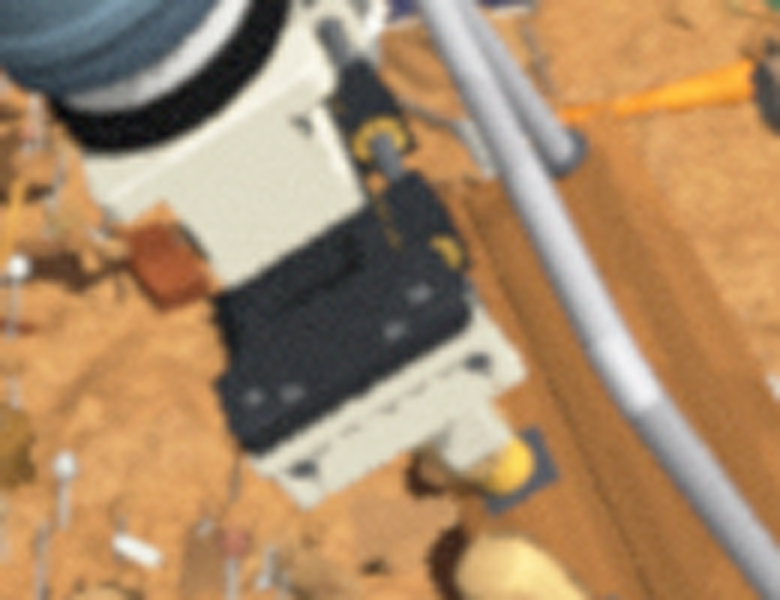

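Emit:
carry_out --pt "0 0 0 0 0 0" --pt "0 0 0 0 0 0" --pt "-0.006 0.0006 0.011 0 0 0" --pt "-0.006 0.0006 0.011 0 0 0" --pt "0 0 0 0 0 0" --force 50

```text
time_s: 9.93
position: [0.5443, -0.0574, 0.0851]
tool_rot: [[0.498, 0.098, 0.862], [-0.049, 0.995, -0.084], [-0.866, -0.0, 0.5]]
force: [2.6, 0.3, -2.2]
finger_gap: 0.0265
```

Emit:
carry_out --pt "-0.003 0.0003 0.0055 0 0 0" --pt "-0.003 0.0003 0.0055 0 0 0" --pt "0 0 0 0 0 0"

```text
time_s: 10.3
position: [0.5438, -0.0573, 0.086]
tool_rot: [[0.498, 0.097, 0.862], [-0.049, 0.995, -0.084], [-0.866, -0.0, 0.5]]
force: [2.7, -0.0, -4.0]
finger_gap: 0.0264
```

Emit:
carry_out --pt "-0.003 0.0003 0.0055 0 0 0" --pt "-0.003 0.0003 0.0055 0 0 0" --pt "0 0 0 0 0 0"

```text
time_s: 10.68
position: [0.5432, -0.0572, 0.0866]
tool_rot: [[0.498, 0.097, 0.862], [-0.049, 0.995, -0.084], [-0.866, -0.0, 0.5]]
force: [5.6, -0.8, -7.8]
finger_gap: 0.0266
```

```bash
python3 snap.py 8 0 .025
```

```text
10.775 [ 5.19 -0.91 -7.54] 0.0262661996746838
shift shares [ 0.023 -0.017 -0.049] mm [ 1.9 -1.3 -3.9] rot shares [ 0.0001  0.     -0.0008] deg 0.1
```

View pics/side8z.png

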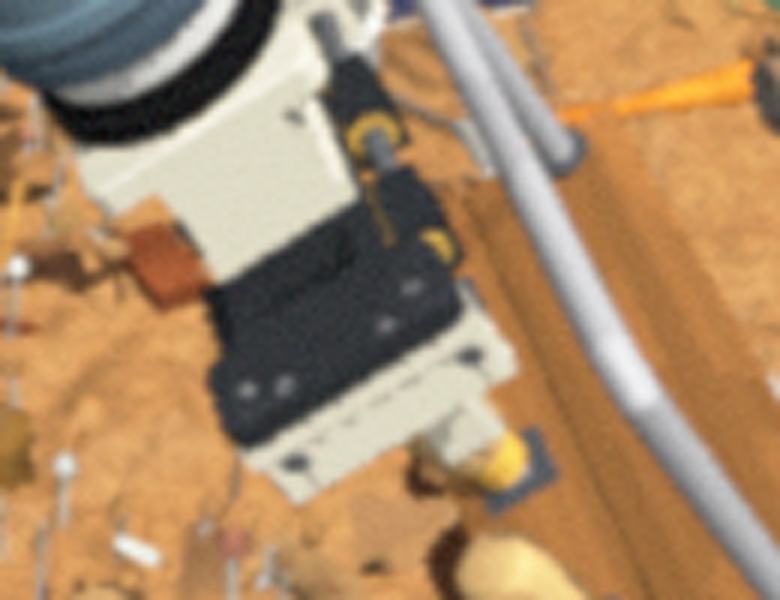

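Emit:
carry_out --pt "-0.004 0.0003 0.0065 0 0 0" --pt "-0.004 0.0003 0.0065 0 0 0" --pt "0 0 0 0 0 0"

```text
time_s: 11.15
position: [0.5424, -0.0571, 0.0877]
tool_rot: [[0.498, 0.097, 0.862], [-0.049, 0.995, -0.084], [-0.866, -0.0, 0.5]]
force: [0.4, -1.0, -2.9]
finger_gap: 0.0263
```

Emit:
carry_out --pt "-0.012 0.001 0.022 0 0 0" --pt "-0.012 0.001 0.022 0 0 0" --pt "-0.012 0.001 0.022 0 0 0" --pt "0 0 0 0 0 0"

```text
time_s: 11.65
position: [0.5393, -0.0567, 0.0932]
tool_rot: [[0.498, 0.097, 0.862], [-0.049, 0.995, -0.084], [-0.866, -0.0, 0.5]]
force: [-4.1, -0.4, 0.7]
finger_gap: 0.0262
```

```bash
python3 snap.py 9 0 .025
```

```text
11.75 [-4.53  0.71  2.52] 0.026483139138647586
shift shares [ 0.071 -0.023 -0.133] mm [  5.7  -1.9 -10.6] rot shares [ 0.0001  0.0001 -0.0009] deg 0.2
```

View pics/side9z.png

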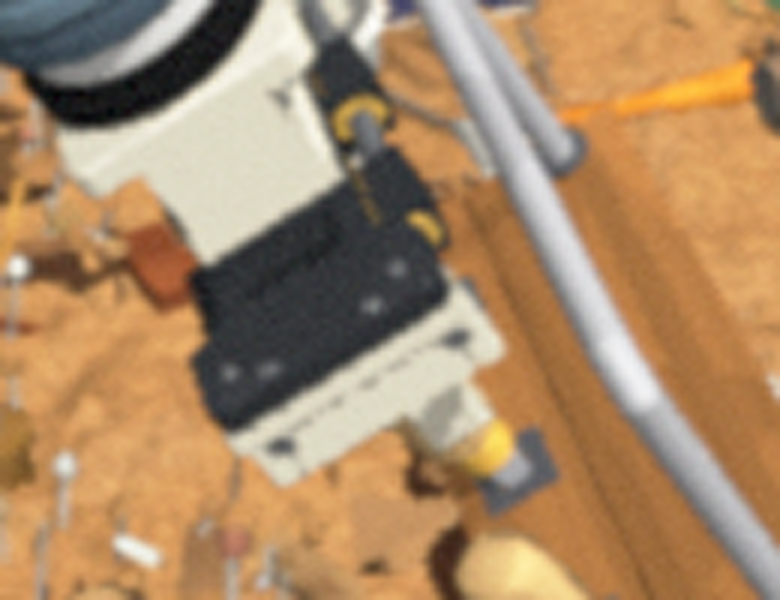

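Emit:
carry_out --pt "-0.03 0.003 0.054 0 0 0" --pt "-0.05 0.005 0.087 0 0 0" --pt "-0.05 0.005 0.087 0 0 0" --pt "-0.05 0.005 0.087 0 0 0" --pt "-0.05 0.005 0.087 0 0 0" --pt "-0.05 0.005 0.087 0 0 0" --pt "-0.05 0.005 0.087 0 0 0" --pt "-0.05 0.005 0.087 0 0 0"

```text
time_s: 12.75
position: [0.5094, -0.054, 0.1471]
tool_rot: [[0.499, 0.097, 0.861], [-0.049, 0.995, -0.084], [-0.865, -0.001, 0.501]]
force: [0.3, -0.3, -1.4]
finger_gap: 0.0261
```

Run:
```python
from h import *
o=bot.get_obs();print(o['position'],o['force'])
im=bot.read_camera("side")[:,:,::-1];cv2.imwrite('pics/s10.png',cv2.resize(im[80:330,150:400],None,fx=2.4,fy=2.4,interpolation=cv2.INTER_CUBIC))
```

```text
[ 0.50941444 -0.05397352  0.147119  ] [ 0.29100369 -0.28190377 -1.35282189]
```

View pics/s10.png

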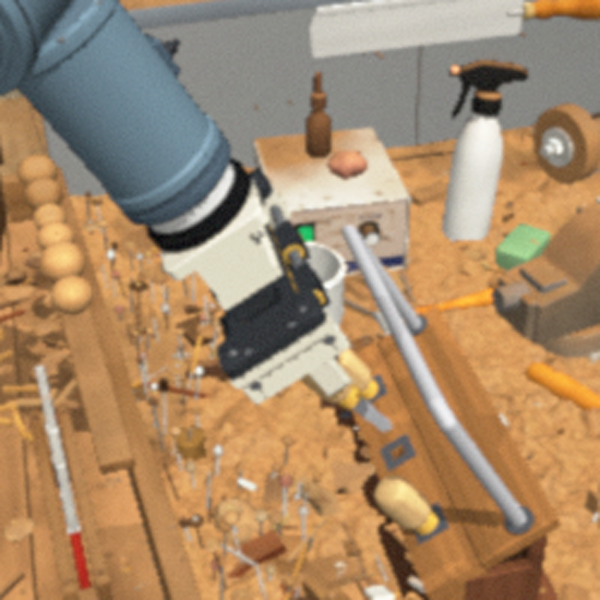

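Run:
```python
from h import *
P=[np.array(C[n]['camera_matrix'])@np.c_[C[n]['R'],C[n]['t']] for n in('top','side')]
def tri(nm,a,b):
  X=cv2.triangulatePoints(*P,np.array(a,float),np.array(b,float))[:,0];X=X[:3]/X[3];print(nm,X.round(4),(proj('top',X)-a).round(1),(proj('side',X)-b).round(1))
tri("corner",(160+72/3,140+188/3),(235+95/3,130+112/3))
# rear corner
tri("rear",(192,136),(235+257/3,130+97/3))
tri("bottle top",(127,160),(283,113)); tri("lump",(155,157),(295,148))
# tin rim ellipse fits by colour
for n,(x,y,w,h) in dict(top=(180,170,50,55),side=(245,172,60,50)).items():
    im=cv2.imread(f"pics/{n}0.png")[y:y+h,x:x+w].astype(int)
    m=((im.min(2)>165)&(im.max(2)-im.min(2)<30)).astype(np.uint8)
    pts=np.argwhere(m)[:,::-1].astype(np.float32)
    e=cv2.fitEllipse(cv2.convexHull(pts)) ;c=np.array(e[0])+[x,y];print(n,len(pts),c,e[1:],ray(n,c,.065).round(4))
```

```text
corner [0.5561 0.2673 0.1093] [ 0.4 -2.2] [-2.1  0.3]
rear [0.7024 0.2526 0.1052] [-0.5  2. ] [ 1.9 -0.5]
bottle top [0.6339 0.3673 0.1972] [ 0.5 -2.1] [-1.8  0.3]
lump [0.6588 0.3343 0.111 ] [ 0.1 -0.3] [-0.3  0.1]
top 209 [204.66646767 179.47344971] ((49.68021011352539, 80.2796859741211), 1.2679609060287476) [0.6129 0.2291 0.065 ]
side 1081 [280.41795731 194.45619392] ((45.39442443847656, 53.76739501953125), 60.89590835571289) [0.5753 0.207  0.065 ]
```

```bash
cat >> h.py <<'E'
R0=np.array([[.499,.097,.861],[-.049,.995,-.084],[-.865,0,.501]]);T0=np.array([.5454,-.0574,.084])
TIP0=W(p0,[0,0,.068])-AX*.048
u_,s_,v_=np.linalg.svd(R0);R0=u_@v_
VT=R0.T@(TIP0-T0)
TIN=np.array([.565,.2265,0])
def tinpose(z,lean=20,phi=.7,off=.015):
    q=np.radians(lean);a=np.array([-np.sin(q)*np.cos(phi),-np.sin(q)*np.sin(phi),np.cos(q)]);y=np.array([-np.sin(phi),np.cos(phi),0])
    R=np.c_[-a,y,np.cross(-a,y)];tip=TIN+off*np.array([np.cos(phi),np.sin(phi),0])+[0,0,z]
    return tip-R@VT,R
def tipnow():
    o=bot.get_obs();return np.array(o['position'])+np.array(o['tool_rot'])@VT
E
python3 -c "
from h import *
print(VT,tipnow(),tinpose(.11)[0]);to(*tinpose(.11))"
```

```text
[ 0.06598207 -0.00126072 -0.00095064] [ 0.54149999 -0.05844376  0.09031943] [0.55908335 0.22316482 0.172328  ]
shift shares [0.62  3.465 0.306] mm [ 49.6 277.2  24.5] rot shares [-0.0169  0.0553  0.2532] deg 46.7
```

Emit:
carry_out --pt "-0.25 0 0.3 0 0 0" --pt "-0.25 0 0.4 0 0 0" --pt "-0.25 0 0.4 0 0 0" --pt "0 0 0 0 0 0"

```text
time_s: 13.3
position: [0.4501, -0.0548, 0.2374]
tool_rot: [[0.503, 0.098, 0.859], [-0.052, 0.995, -0.083], [-0.863, -0.003, 0.506]]
force: [0.2, -0.2, -1.2]
finger_gap: 0.0261
```

```bash
python3 -c "
from h import *
print(tipnow());to(*tinpose(.11))"
```

```text
[ 0.48235961 -0.05946943  0.18000059]
shift shares [ 1.362  3.475 -0.813] mm [109.  278.  -65.1] rot shares [-0.0165  0.0568  0.2534] deg 46.8
```

Emit:
carry_out --pt "0 0.43 0 -0.002 0.007 0.032" --pt "0 0.43 0 -0.002 0.007 0.032" --pt "0 0.43 0 -0.002 0.007 0.032" --pt "0.05 0.43 0 -0.002 0.007 0.032" --pt "0.1 0.43 0 -0.002 0.007 0.032" --pt "0.1 0.43 0 -0.002 0.007 0.032" --pt "0.1 0.43 0 -0.002 0.007 0.032" --pt "0.1 0.43 0 -0.002 0.007 0.032"

```text
time_s: 14.3
position: [0.4855, 0.2227, 0.2327]
tool_rot: [[0.252, -0.653, 0.714], [0.225, 0.757, 0.614], [-0.941, 0.006, 0.337]]
force: [-0.5, -0.4, -0.4]
finger_gap: 0.0267
```

Emit:
carry_out --pt "0 0 0 0 0 0" --pt "0 0 0 0 0 0"

```text
time_s: 14.55
position: [0.4848, 0.2211, 0.2329]
tool_rot: [[0.253, -0.65, 0.716], [0.224, 0.76, 0.611], [-0.941, 0.006, 0.338]]
force: [0.0, -0.1, -0.4]
finger_gap: 0.0263
```

```bash
python3 -c "
from h import *
print(tipnow(),bot.get_obs()['finger_gap']);to(*tinpose(.11))"
```

```text
[0.50167298 0.23433397 0.1704182 ] 0.026261871474083234
shift shares [ 0.928  0.026 -0.757] mm [ 74.2   2.  -60.5] rot shares [-0.0004 -0.0023 -0.0026] deg 0.6
```

Emit:
carry_out --pt "0.23 0.01 -0.1 0 0 0" --pt "0.23 0.01 -0.1 0 0 0" --pt "0.23 0 -0.1 0 -0.001 -0.001" --pt "0.23 0 -0.1 0 -0.001 -0.001" --pt "0 0 -0.1 0 0 0" --pt "0 0 0 0 0 0"

```text
time_s: 15.3
position: [0.5579, 0.2228, 0.193]
tool_rot: [[0.26, -0.646, 0.718], [0.222, 0.763, 0.606], [-0.94, 0.002, 0.342]]
force: [-1.2, 0.1, -0.3]
finger_gap: 0.0263
```

```bash
cat > snap2.py <<'E'
from h import *
import sys
t=sys.argv[1]
print(tipnow())
for n,(x,y) in dict(side=(225,120),top=(150,140)).items():
  im=bot.read_camera(n)[:,:,::-1].copy();cv2.imwrite(f'pics/{n}{t}.png',im)
  im=cv2.resize(im[y:y+110,x:x+130],None,fx=5,fy=5,interpolation=cv2.INTER_CUBIC)
  for P in (tipnow(),[*TIN[:2],.065]):
    u=(proj(n,P)-[x,y]+.5)*5;cv2.circle(im,tuple(u.astype(int).tolist()),3,(0,0,255),-1)
  cv2.imwrite(f'pics/{n}{t}z.png',im)
to(*tinpose(.11));to(*tinpose(.01))
E
python3 snap2.py 11
```

```text
[0.57520953 0.23592033 0.13071374]
shift shares [ 0.007  0.002 -0.275] mm [  0.6   0.2 -22. ] rot shares [-0.0006  0.0003 -0.0008] deg 0.2
shift shares [ 0.007  0.002 -1.525] mm [   0.6    0.2 -122. ] rot shares [-0.0006  0.0003 -0.0008] deg 0.2
```

View pics/side11z.png

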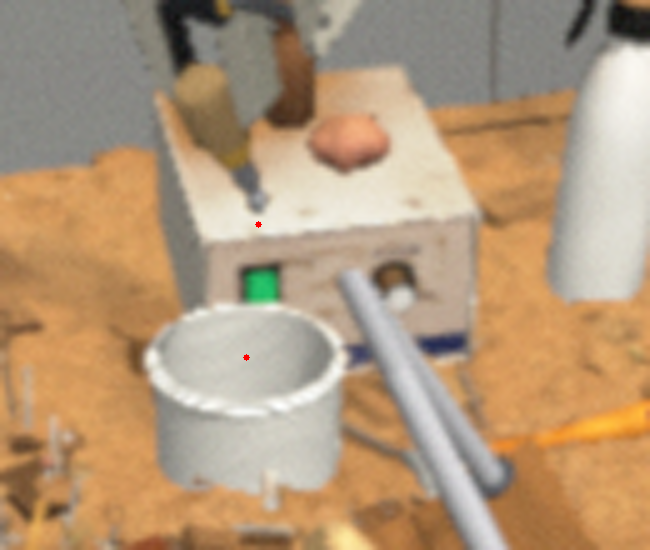

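View pics/top11z.png

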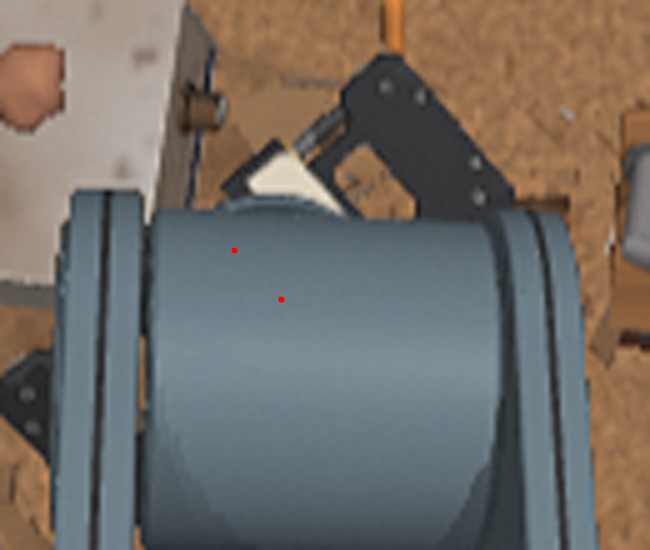

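Emit:
carry_out --pt "0 0 -0.2 0 0 0" --pt "0 0 -0.25 0 0 0" --pt "0 0 -0.25 0 0 0" --pt "0 0 -0.2 0 0 0" --pt "0 0 0 0 0 0"

```text
time_s: 16.02
position: [0.5574, 0.2229, 0.1204]
tool_rot: [[0.259, -0.646, 0.718], [0.222, 0.763, 0.607], [-0.94, 0.003, 0.341]]
force: [0.4, 0.6, -0.6]
finger_gap: 0.0264
```

```bash
python3 snap2.py 12
```

```text
[0.57458599 0.23599513 0.05800449]
shift shares [0.001 0.002 0.624] mm [ 0.1  0.2 49.9] rot shares [-0.0006  0.0004 -0.0007] deg 0.2
shift shares [ 0.001  0.002 -0.626] mm [  0.1   0.2 -50.1] rot shares [-0.0006  0.0004 -0.0007] deg 0.2
```

View pics/side12z.png

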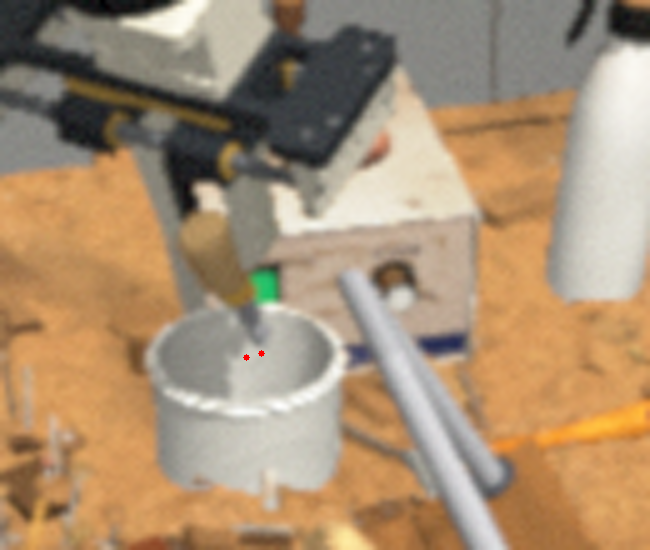

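View pics/top12z.png

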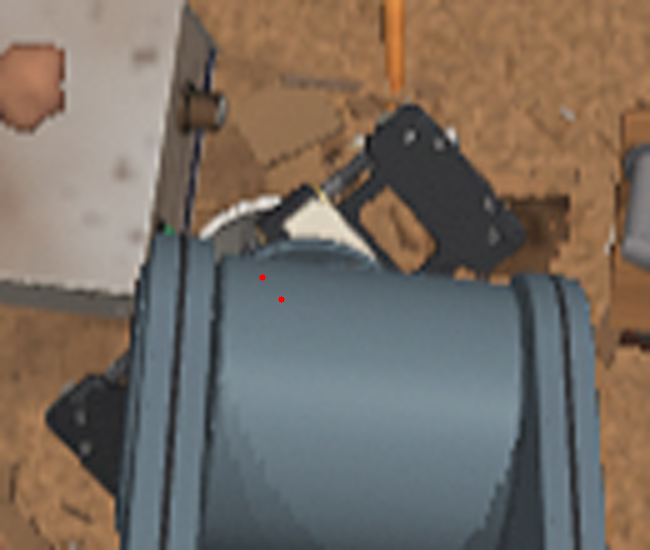

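Emit:
carry_out --pt "0 0 -0.12 0 0 0" --pt "0 0 -0.13 0 0 0" --pt "0 0 -0.13 0 0 0" --pt "0 0 -0.12 0 0 0" --pt "0 0 -0.03 0 0 0" --pt "0 0 0 0 0 0"

```text
time_s: 16.88
position: [0.5591, 0.2229, 0.0798]
tool_rot: [[0.262, -0.646, 0.717], [0.223, 0.763, 0.606], [-0.939, 0.001, 0.344]]
force: [-0.4, 0.4, 0.2]
finger_gap: 0.0262
```

```bash
python3 snap2.py 13
```

```text
[0.57651311 0.23604228 0.01747422]
shift shares [-0.004  0.003  1.15 ] mm [-0.3  0.2 92. ] rot shares [-0.0006  0.0006 -0.0007] deg 0.2
shift shares [-0.004  0.003 -0.1  ] mm [-0.3  0.2 -8. ] rot shares [-0.0006  0.0006 -0.0007] deg 0.2
```

View pics/side13z.png

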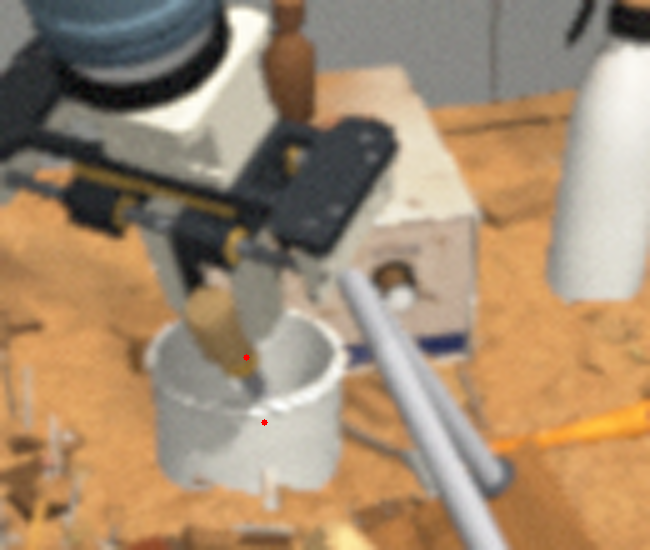

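View pics/top13z.png

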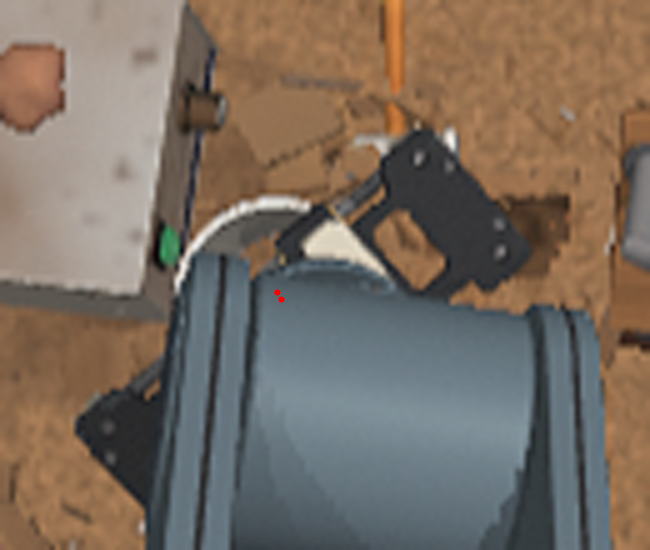

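Emit:
carry_out --pt "0 0 -0.04 0 0 0" --pt "0 0 -0.04 0 0 0" --pt "0 0 -0.03 0 0 0" --pt "0 0 0 0 0 0"

```text
time_s: 17.48
position: [0.5589, 0.2229, 0.0709]
tool_rot: [[0.262, -0.646, 0.717], [0.223, 0.763, 0.606], [-0.939, 0.001, 0.344]]
force: [0.5, 0.7, -0.6]
finger_gap: 0.0263
```

Emit:
carry_out --pt "0 0 -0.025 0 0 0" --pt "0 0 -0.025 0 0 0" --pt "0 0 0 0 0 0"

```text
time_s: 17.85
position: [0.5589, 0.2229, 0.067]
tool_rot: [[0.262, -0.646, 0.717], [0.223, 0.763, 0.606], [-0.939, 0.001, 0.344]]
force: [-1.2, 0.1, -0.2]
finger_gap: 0.0264
```

Emit:
carry_out --pt "0 0 -0.02 0 0 0" --pt "0 0 -0.02 0 0 0" --pt "0 0 0 0 0 0"

```text
time_s: 18.23
position: [0.5589, 0.2229, 0.0638]
tool_rot: [[0.262, -0.646, 0.717], [0.223, 0.763, 0.606], [-0.939, 0.001, 0.344]]
force: [-0.6, -0.7, -0.6]
finger_gap: 0.0263
```

```bash
python3 snap2.py 14
```

```text
[0.57635396 0.23604446 0.0015007 ]
shift shares [0.    0.003 1.355] mm [  0.    0.3 108.4] rot shares [-0.0006  0.0004 -0.0007] deg 0.2
shift shares [0.    0.003 0.105] mm [0.  0.3 8.4] rot shares [-0.0006  0.0004 -0.0007] deg 0.2
```

View pics/side14z.png

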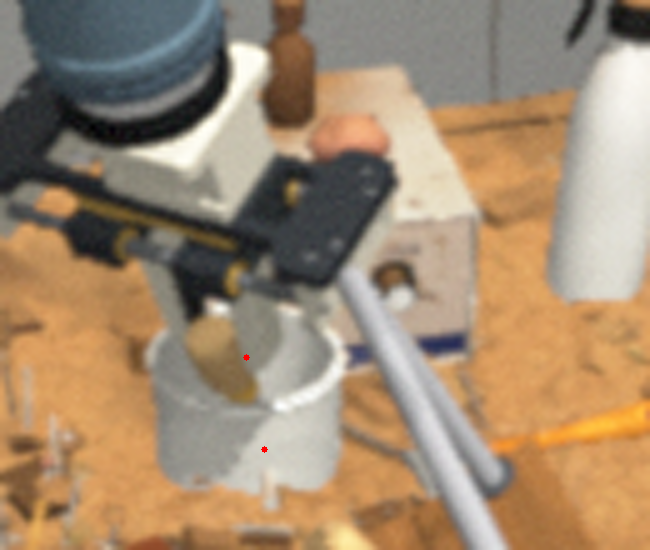

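Emit:
carry_out --pt "0 0 -0.02 0 0 0" --pt "0 0 -0.02 0 0 0" --pt "0 0 0 0 0 0"

```text
time_s: 18.7
position: [0.5594, 0.2229, 0.0617]
tool_rot: [[0.263, -0.646, 0.716], [0.223, 0.763, 0.606], [-0.939, -0.0, 0.345]]
force: [-3.7, -1.7, 7.5]
finger_gap: 0.0266
```

Emit:
carry_out --pt "0 0 0.01 0 0 0" --pt "0 0 0 0 0 0"

```text
time_s: 18.95
position: [0.5593, 0.2228, 0.062]
tool_rot: [[0.263, -0.646, 0.717], [0.223, 0.763, 0.606], [-0.939, 0.0, 0.345]]
force: [-2.1, -1.8, 4.6]
finger_gap: 0.0264
```

Emit:
carry_out --pt "0 0 0 0 0 0" --pt "0 0 0 0 0 0" --pt "0 0 0 0 0 0" --pt "0 0 0 0 0 0" --hand 0.2

```text
time_s: 19.45
position: [0.559, 0.2229, 0.0614]
tool_rot: [[0.262, -0.646, 0.717], [0.223, 0.763, 0.606], [-0.939, 0.001, 0.344]]
force: [-0.2, 0.8, 0.3]
finger_gap: 0.0372
```

```bash
python3 snap2.py 15
```

```text
[ 0.57645549  0.2360612  -0.00086517]
shift shares [0.    0.004 1.385] mm [  0.    0.3 110.8] rot shares [-0.0006  0.0004 -0.0007] deg 0.2
shift shares [0.    0.004 0.135] mm [ 0.   0.3 10.8] rot shares [-0.0006  0.0004 -0.0007] deg 0.2
```

View pics/side15z.png

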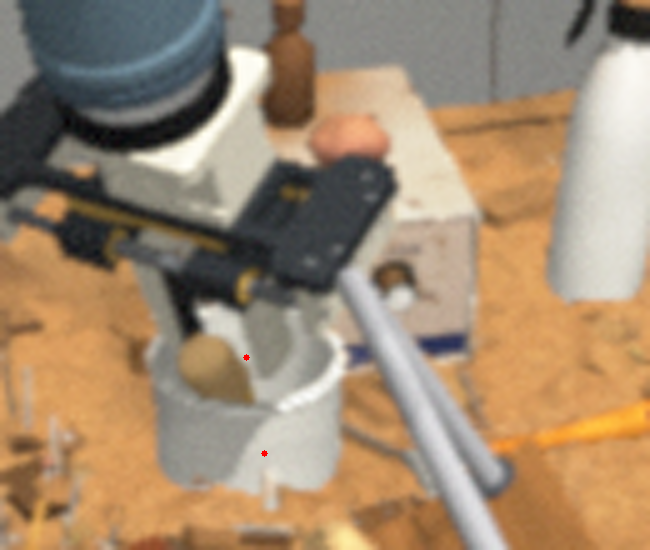

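Emit:
carry_out --pt "0 0 0.12 0 0 0" --pt "0 0 0.2 0 0 0" --pt "0 0 0.3 0 0 0" --pt "0 0 0.4 0 0 0" --pt "0 0 0.4 0 0 0" --pt "-0.4 -0.1 0.3 0 0 0" --pt "-0.5 -0.1 0.2 0 0 0" --pt "-0.5 -0.1 0 0 0 0"

```text
time_s: 20.55
position: [0.447, 0.1987, 0.2175]
tool_rot: [[0.266, -0.646, 0.716], [0.223, 0.763, 0.606], [-0.938, -0.002, 0.347]]
force: [-0.5, 0.1, -0.8]
finger_gap: 0.0375
```

Emit:
carry_out --pt "-0.5 0 0 0 0 0" --pt "-0.5 0 0 0 0 0" --pt "0 0 0 0 0 0" --pt "0 0 0 0 0 0"

```text
time_s: 21.05
position: [0.3681, 0.1988, 0.2162]
tool_rot: [[0.265, -0.646, 0.716], [0.222, 0.764, 0.606], [-0.938, -0.001, 0.346]]
force: [0.5, -0.7, -0.1]
finger_gap: 0.0373
```

Run:
```python
from h import *
for n in("side","top"):
    im=bot.read_camera(n)[:,:,::-1];cv2.imwrite(f'pics/{n}16.png',im)
    x,y,w,h=(235,120,200,190) if n=="side" else (150,120,260,150)
    cv2.imwrite(f'pics/{n}16z.png',cv2.resize(im[y:y+h,x:x+w],None,fx=3,fy=3,interpolation=cv2.INTER_CUBIC))
o=bot.get_obs();print(o['time_s'],o['force'])
```

```text
21.15 [ 0.42559789 -0.30823934  0.06681155]
```

View pics/side16z.png

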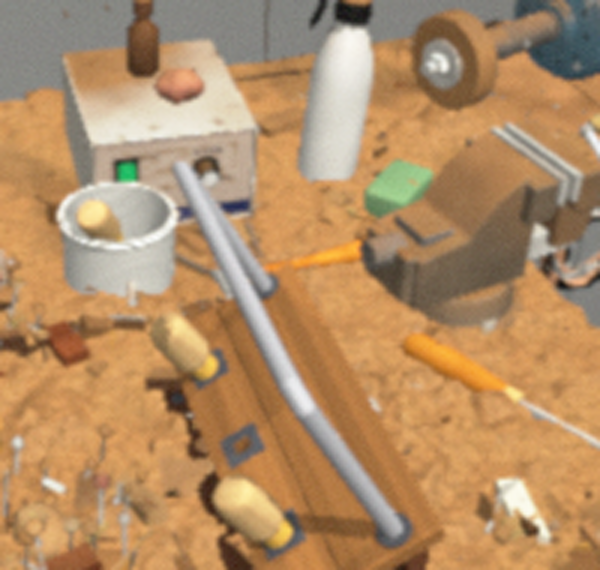

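View pics/top16z.png

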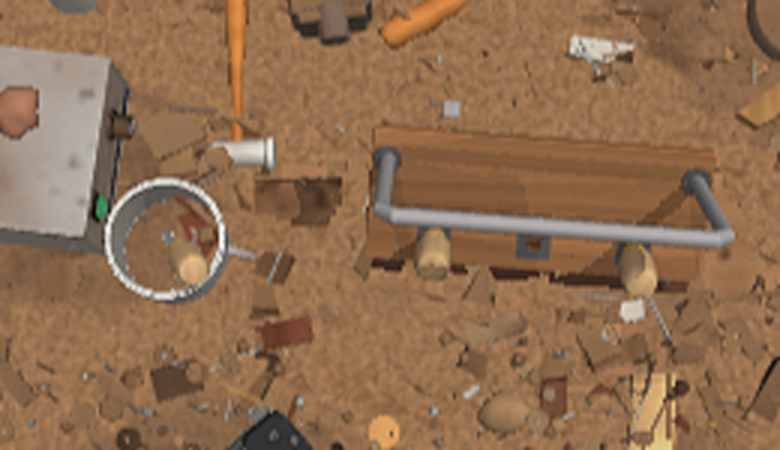

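```bash
python3 -c "
from h import *
a=cv2.imread('pics/side0.png')[260:305,283:325].astype(int);b=cv2.imread('pics/side16.png')[260:305,283:325].astype(int)
print('left handle region', abs(cv2.imread('pics/side0.png')[222:255,283:312].astype(int)-cv2.imread('pics/side16.png')[222:255,283:312].astype(int)).mean(),'right',abs(a[:,:]-b).mean())
print(bot.finish_job())"
```

```text
left handle region 8.478578892371996 right 9.391887125220459
the job is handed in; nothing more can be done
None
```

The worn handle was the one in the middle socket; it now sits shank first in the repair tin, and the job is handed in at about 21 s.

- **Left handle:** it held at a pull of about 23 N with barely 1 mm of give, so it is sound. I pressed it home again with about 9 N before letting go.
- **Middle handle:** it came off with readings no higher than about 10 N, then only light rubbing. I lowered it into the tin until it touched the floor (about 8 N) and let go there, and it now leans against the wall.
- **Right handle:** I did not tug it, because only one handle is worn and the middle one had already come free. That is short of "tugging each".

**Last checks:**
- Both pictures show the middle socket empty and the handle in the tin with its grip up.
- By eye, the left and right handles look unchanged from the first pictures. A pixel comparison gave a difference of about 8 to 9 grey levels at each; the untouched right one differs as much as the left, so it does not suggest either handle moved.
- I did not compare the other things on the bench one by one; nothing in the last pictures looked moved, and the forces gave no sign of contact with them.

**Disagreement:** in the pictures the fingertips looked about 25 mm shorter than stated. I set the grasp depth from the pictures and the wrist force instead.

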